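# Weigh the field samples and lock the scale again

### The job

Stand every sample jar upright in the plywood carrier, one per cell, and unlock the sprung scale by pushing its orange dial in and turning it one click clockwise, from the white dot to the blue dot. Only then hang the loaded carrier by its handle on the scale's two prongs, lowering it slowly so that the pointer never jerks down, and let go until the pointer has stood still for about two seconds; after that hang the carrier, still with all its jars upright, on the plywood stand's two prongs and turn the push-in dial back to the white dot so that it pops up locked. Leave the grey slide box, the clear dish and the dark lens where they are.

Things in the scene. Friction and masses are not known exactly. Their poses are not given: they have to be found in the camera images.
- jar0: a closed amber-glass sample jar with a green lid, 48 mm diameter, 50 mm tall, about 80 g; origin at the centre of its underside, z up along the jar. May be absent
- jar1: a closed amber-glass sample jar with a yellow lid, 48 mm diameter, 50 mm tall, about 80 g; origin at the centre of its underside, z up along the jar. May be absent
- jar2: a closed amber-glass sample jar with a red lid, 48 mm diameter, 50 mm tall, about 80 g; origin at the centre of its underside, z up along the jar. May be absent
- jar3: a closed amber-glass sample jar with a blue lid, 48 mm diameter, 50 mm tall, about 80 g; origin at the centre of its underside, z up along the jar. May be absent
- basket: loose open plywood carrier, 190 (its x) x 162 (y) mm, about 300 g; origin at the centre of its underside, z up. Walls 34 mm high, 5 thick; floor 5 thick. A wall-high cross divider makes 4 cells; jars go best at (+-56, +-42) mm, clear of the handle: a fixed 8 mm wire arch over its middle, legs at y = +-79 mm, level top bar along y from -60 to +60 mm
- basket_grip (a point): middle of the carrier's handle bar, 125 mm above its underside, axes as the carrier's. Here a dark wooden dowel 16 mm thick, 56 mm long (along y) surrounds the wire: pinch it from above across its thickness. The bare wire beyond the dowel is what lies on the prongs; either way round
- scale: fixed sprung scale; origin on the table straight under the prongs' dips; x points from the prongs back to its column (30 x 50 mm, 0.3 m tall, front face 150 mm behind the origin). Its dial housing (86 mm square, top 40 mm above the table) stands at x = -30, y = +170 mm; a base plate 20 mm high joins them
- scale_seat (a point): where the handle bar's middle lies when hung, along y: 233 mm up, sinking with the prongs; axes as the scale's. Two 8 mm blue prongs at y = +-46 run from the column to tips at x = -29 mm; under this point each has a 20 mm wide dip; the back is 12 mm higher, the tip 14. They must enter under the bar, over the jars: come from -x, bar about 30 mm above this point, then lower; fingers fit between
- carriage (a joint): how far prongs and red pointer are down, m: 0 unloaded (upper stop), to 0.05. Spring 250 N/m: the loaded carrier (0.42 to 0.7 kg) settles 16 to 28 mm down. With the dial at the white dot a bolt blocks it
- dial_grip (a point): on the dial's vertical axis, 73 mm above the table when up, at the middle of its orange grip bar, turning with it. Bar 46 mm long (x), 14 thick (y), 30 high (57 to 87 mm above the table); below it a black flange 54 mm in diameter, 6 mm thick. The white mark on top is towards -x
- dial (a joint): dial angle, rad, growing clockwise seen from above: 0 locked (mark at white dot, bar along the scale's x), 1.047 weigh (blue dot), 2.094 calibrate (red dot, stop; not used). Pins hold it at each position (0.07 rad play) unless pushed in; let go within about 0.15 rad of a position it springs up there, elsewhere it stays in
- dial_push (a joint): how far the dial is pushed in (down), m: 0 up, held in its position; 0.009 fully in. It must be held at least 7.5 mm in to turn; spring 7 N at the start, 11.5 N fully in
- stand: fixed plywood storage stand; origin on the table straight under its prongs' dips; x points from the prongs back to its two posts (118 mm over both, 0.285 m tall, front face 157 mm behind the origin)
- stand_seat (a point): where the middle of the handle bar comes to lie on the stand's two fixed prongs, 233 mm above the table; axes as the stand's; prongs shaped and spaced as those of the scale, handle bar along y
- slidebox: bystander, leave alone: grey slide box 85 x 55 x 30 mm; origin at the centre of its underside
- petri: bystander, leave alone: clear shallow dish, 80 mm diameter, 14 mm high; origin at the centre of its underside
- lens: bystander, leave alone: dark metal lens, 48 mm diameter, 34 mm high; origin at the centre of its underside

How it is judged:
On the way, in this order (a step that is already met when the one before it is completed fails the run):
1. all jars stand upright in the carrier, and the dial is popped up at weigh with nothing on the scale (x of jar0 in the frame of basket between -0.09 and 0.09 m and y of jar0 in the frame of basket between -0.076 and 0.076 m and z of jar0 in the frame of basket between -0.003 and 0.02 m and angle between each of jar0, jar1, jar2, jar3's own z axis and vertical below 0.4 rad and x of jar1 in the frame of basket between -0.09 and 0.09 m and y of jar1 in the frame of basket between -0.076 and 0.076 m and z of jar1 in the frame of basket between -0.003 and 0.02 m and x of jar2 in the frame of basket between -0.09 and 0.09 m and y of jar2 in the frame of basket between -0.076 and 0.076 m and z of jar2 in the frame of basket between -0.003 and 0.02 m and x of jar3 in the frame of basket between -0.09 and 0.09 m and y of jar3 in the frame of basket between -0.076 and 0.076 m and z of jar3 in the frame of basket between -0.003 and 0.02 m and value of joint dial_push below 0.003 m and value of joint dial between 0.92 and 1.17 rad and value of joint carriage below 0.004 m), for 0.2 s.
2. the loaded carrier hangs free on the unlocked scale and the pointer has settled (x of jar0 in the frame of basket between -0.09 and 0.09 m and y of jar0 in the frame of basket between -0.076 and 0.076 m and z of jar0 in the frame of basket between -0.003 and 0.02 m and angle between each of jar0, jar1, jar2, jar3's own z axis and vertical below 0.4 rad and x of jar1 in the frame of basket between -0.09 and 0.09 m and y of jar1 in the frame of basket between -0.076 and 0.076 m and z of jar1 in the frame of basket between -0.003 and 0.02 m and x of jar2 in the frame of basket between -0.09 and 0.09 m and y of jar2 in the frame of basket between -0.076 and 0.076 m and z of jar2 in the frame of basket between -0.003 and 0.02 m and x of jar3 in the frame of basket between -0.09 and 0.09 m and y of jar3 in the frame of basket between -0.076 and 0.076 m and z of jar3 in the frame of basket between -0.003 and 0.02 m and distance between basket_grip and scale_seat below 0.018 m and angle between basket's own z axis and vertical below 0.35 rad and contact force between the fingers and basket below 0.1 N and linear speed of basket below 0.03 m/s and value of joint carriage above 0.01 m and velocity of joint carriage between -0.01 and 0.01 m/s and value of joint dial_push below 0.003 m and value of joint dial between 0.92 and 1.17 rad), for 1 s.
At the end, for the whole second after the job is handed in: The carrier hangs at rest and released on the stand's prongs, handle within 18 mm of the seat and tilted less than 0.35 rad, every jar upright (within 0.4 rad) on its floor; the dial is at locked (within 0.12 rad) and up (within 3 mm); the scale is unloaded (pointer within 3 mm of 0) (x of jar0 in the frame of basket between -0.09 and 0.09 m and y of jar0 in the frame of basket between -0.076 and 0.076 m and z of jar0 in the frame of basket between -0.003 and 0.02 m and angle between each of jar0, jar1, jar2, jar3's own z axis and vertical below 0.4 rad and x of jar1 in the frame of basket between -0.09 and 0.09 m and y of jar1 in the frame of basket between -0.076 and 0.076 m and z of jar1 in the frame of basket between -0.003 and 0.02 m and x of jar2 in the frame of basket between -0.09 and 0.09 m and y of jar2 in the frame of basket between -0.076 and 0.076 m and z of jar2 in the frame of basket between -0.003 and 0.02 m and x of jar3 in the frame of basket between -0.09 and 0.09 m and y of jar3 in the frame of basket between -0.076 and 0.076 m and z of jar3 in the frame of basket between -0.003 and 0.02 m and distance between basket_grip and stand_seat below 0.018 m and angle between basket's own z axis and vertical below 0.35 rad and contact force between the fingers and basket below 0.1 N and linear speed of basket below 0.03 m/s and value of joint each of dial_push, carriage below 0.003 m and value of joint dial below 0.12 rad); the robot touches nothing.
It fails at once if the scale's prongs driven down faster than 0.12 m/s (load dropped on) (velocity of joint carriage above 0.12 m/s).
It fails at once if a bystander moved more than 5 cm (distance of any of slidebox, petri, lens from where it was at the start of the episode above 0.05 m).
Of jar0, jar1, jar2, jar3 only 2 to 4 are there at a start; the rules pass over those that are not, and their reading is None.
At some moment in a run one of jar0, jar1, jar2, jar3 may be knocked a few centimetres aside while the robot is not near it.
It also fails if it takes over 210 s, if anything falls off the work surface, if the arm or the gripper's body presses on something with over 40 N, if the wrist force passes 120 N, or if a joint passes its speed limit or range.

### The arm

A 6-joint arm with a two-finger parallel gripper is mounted at the origin on the work surface. World frame = base frame: x ahead of the robot, y to its left, z up, the work surface at z = 0. Lengths are in m, angles in rad, forces in N, time in s.
With the tool pointing down it reaches from about 0.25 to 0.8 m from the base axis. Payload 8.5 kg.
Tool frame: the origin (TCP) lies midway between the tips of the shut fingers; the grasp point (between the pads) lies 19 mm behind it; z points along the fingers, y is the line along which they close (so a half turn about z gives the same grasp; the last joint's range is limited). The gripper opens to 85 mm and grips with 20 to 120 N. Pads are 22 mm wide; open, the fingers measure 114 mm over their backs; the gripper's body (76 mm by 85 mm) begins 54 mm behind the grasp point. The pads swing forward as they close: fully open they stand 13 mm farther back than shut.
Start: joints at [-1.226, 0.238, -0.013, 1.319, 0, 1.571], TCP at [0.177, -0.494, 0.231] pointing down, gripper open.
Joint ranges: [-2.66, 2.66], [-1.03, 1.9], [-1.14, 1.46], [-1.82, 2.27], [-1.45, 1.34], [-3.14, 3.14]. Speed limits (rad/s): [2.22, 2.22, 2.79, 3.14, 3.14, 3.14].

### API

Orientations are given as a unit quaternion [w, x, y, z].
In Python, from station import bot, cams, ticket gives the robot as it stands. The module is installed in compiled form; this text tells all that it offers.
- The arm moves only by the tool step_arm, never from a script. Its argument "targets" is a list of rows, each a list of 3 entries, a list of its own where there are three numbers: the turn, a rotation vector about the tool's x, y, z in rad, then the shift along the tool's x, y, z in m, then the finger opening in m, from 0 to 0.0854. A call has 1 to 5 rows; each row is the pose to reach, as a shift and turn from the pose commanded when the call began, along the tool's axes at that moment; what a row does not reach only later rows make up. A row lasts 1/12 s, in which the tool goes at most 41.7 mm and 7.16 degrees, less where a joint would pass 70% of its speed; a pose out of reach is approached as far as the arm can. A call with a gripper value outside its range is refused whole. The fingers move at their own pace and stop on an object; the grip force is fixed at half the most. Time passes only in rows, so rows that repeat a pose let the fingers close. It gives the time, the measured TCP pose, the force, the opening and the grip force at its end, in the units of the state.
- bot.get_obs(): the state, without advancing time (a new reading comes with each control period).
- cams.grab_frame(name): name is "scene" or "top" or "wrist"; returns (picture, depth): 420x560x3 uint8, red, green, blue; 420x560 float32, m along the optical axis (not along the pixel's ray), 0 where there is no reading.
- cams.camera_info(name): a dict with "fx", "fy", "cx", "cy" (pixels), "T" (4x4, takes a point from camera to world coordinates). Camera axes: x right, y down, z forward; pixel columns grow to the right and rows downward; lengths in m; the calibration is good to about 2 mm. The wrist camera is an equidistant fisheye: a pixel r from the principal point sees the ray r / f radians off the axis. A picture is of the moment at which its call begins: read the wrist's pose just before it. camera_info takes no time and is no camera call; for the wrist camera it gives the pose at the moment of the call.
- ticket.close_job(): hands the job in; it is judged then, once.
The state is a dict: "clock": time; "joint_positions": joint angles; "dq": joint speeds; "joint_torque": joint torques, N m; "tool_pos": TCP position; "eef_rot": TCP orientation; "force": force on the tool from outside, world axes, zero at the start; "ft_torque": the same for the moment, N m; "grip_width": finger opening in m; "finger_force": force on a finger pad.
Only numpy, scipy, OpenCV 4.12 (cv2) and the standard library are available. Lean on these libraries where they do the work, as an engineer would, in place of code of your own. Each camera call takes 0.05 s, during which the arm holds its last target. There are 200 camera calls.

## Working session

There is one attempt and no reset: what is moved stays moved. The work goes in short steps, Python scripts to look and compute and a tool call to move; the robot and the scene stay as the last step left them, time stands still between calls to the robot, and variables do not carry over. Pictures are saved under pics/ and viewed, at most 14 in all, crops included, and the job is handed in when it is done.

Besides the shell and the picture viewer there is one more tool, called after ">>>" as name(argument=value, ...) on one line, values as JSON. step_arm: Moves the arm, as the interface text tells. Its arguments: {"type":"object","properties":{"targets":{"type":"array","items":{"type":"array"}}},"required":["targets"]}

```bash
mkdir -p pics; ls; python3 - <<'E'
from station import bot,cams
import cv2,numpy as np
o=bot.get_obs();print({k:np.round(v,3) for k,v in o.items()})
for n in("top","scene"):
    im,d=cams.grab_frame(n);i=cams.camera_info(n);print(n,i)
    cv2.imwrite(f"pics/{n}0.png",cv2.resize(im[:,:,::-1],(800,600)));np.savez(f"{n}0.npz",im=im,d=d,T=i["T"],K=[i["fx"],i["fy"],i["cx"],i["cy"]])
E
```

```text
pics
{'clock': np.float64(0.0), 'joint_positions': array([-1.226,  0.239, -0.014,  1.319, -0.   ,  1.571]), 'dq': array([-0.001,  0.001,  0.001,  0.002, -0.   ,  0.001]), 'joint_torque': array([ 1.0000e-03, -5.3878e+01,  3.4644e+01,  1.9000e-02,  0.0000e+00,
        0.0000e+00]), 'tool_pos': array([ 0.177, -0.494,  0.231]), 'eef_rot': array([-0.001,  0.985,  0.172, -0.   ]), 'force': array([ 0.758, -0.479,  0.015]), 'ft_torque': array([ 0.048,  0.   , -0.014]), 'finger_force': np.float64(0.0), 'grip_width': np.float64(0.085)}
top {'fx': 405.64440621918607, 'fy': 405.64440621918607, 'cx': 277.95022817772355, 'cy': 208.55266275425203, 'T': array([[-0.0144402 , -0.98372005,  0.1791266 ,  0.38613291],
       [-0.99988462,  0.01505101,  0.00205131,  0.01039363],
       [-0.00471395, -0.17907631, -0.98382389,  1.22726821],
       [ 0.        ,  0.        ,  0.        ,  1.        ]])}
scene {'fx': 546.0021184915767, 'fy': 546.0021184915767, 'cx': 274.63038180273776, 'cy': 207.96707170484908, 'T': array([[ 0.74785538,  0.57432314, -0.33296434,  1.03502928],
       [ 0.66375471, -0.63788083,  0.39056078, -0.51172574],
       [ 0.01191652, -0.51308963, -0.85825231,  1.30994421],
       [ 0.        ,  0.        ,  0.        ,  1.        ]])}
```

View pics/top0.png

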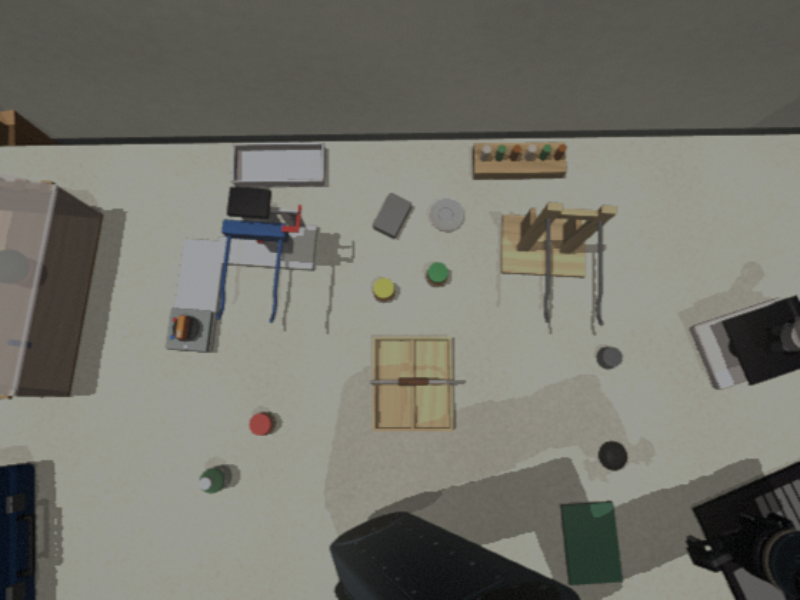

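View pics/scene0.png

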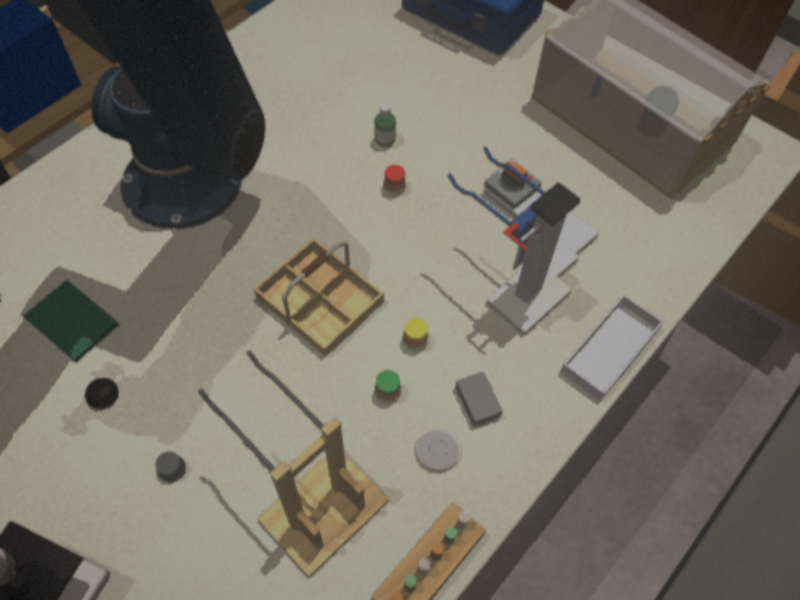

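The top view (800x600) shows the yellow jar at (383,289), green at (437,273) and red at (262,424), with no blue jar. The carrier is at (414,382), the dial at (184,328), the scale prongs have tips at (220,316) and (273,318), and the stand prongs have tips at (548,318) and (600,320). Slide box (392,215), dish (447,214) and lens (610,357) are clear of these.

```bash
cat > h.py <<'E'
import numpy as np,cv2
def load(n):
    z=np.load(n+".npz");im,d,T,K=z["im"],z["d"],z["T"],z["K"]
    v,u=np.mgrid[:420,:560];c=np.stack([(u-K[2])/K[0]*d,(v-K[3])/K[1]*d,d],-1)
    P=c@T[:3,:3].T+T[:3,3];P[d==0]=np.nan
    return im,P
def box(P,im,u0,u1,v0,v1,z0,z1):  # 800x600 pixel window
    s=1/1.42857;a=P[int(v0*s):int(v1*s),int(u0*s):int(u1*s)].reshape(-1,3)
    m=(a[:,2]>z0)&(a[:,2]<z1);return a[m]
E
python3 - <<'E'
from h import *
np.set_printoptions(precision=4,suppress=True)
im,P=load("top0")
def rep(n,*a):
    q=box(P,im,*a)
    if len(q)<3: print(n,len(q));return
    r=cv2.minAreaRect(q[:,:2].astype(np.float32))
    print(n,len(q),"mean",q.mean(0),"med",np.median(q,0),"rect",np.round(r[0],4),np.round(r[1],4),round(r[2],1))
rep("yellow",365,402,272,306,.042,.07);rep("green",420,455,255,290,.042,.07);rep("red",245,280,405,442,.042,.07)
rep("bottle",195,230,460,500,.03,.2)
rep("walls",365,465,330,440,.024,.045);rep("dowel",390,435,365,400,.115,.15);rep("wire",365,470,365,400,.1,.15)
rep("dialhousing",160,220,300,360,.03,.05);rep("dialbar",160,220,300,360,.075,.1);rep("dialtop",160,220,300,360,.055,.1)
rep("prongL",210,232,240,330,.2,.27);rep("prongR",265,290,240,330,.2,.27)
rep("scalecol",220,280,180,225,.27,.33)
rep("stL",540,554,240,330,.2,.27);rep("stR",594,608,230,330,.2,.27);rep("posts",515,620,195,225,.26,.32)
rep("sbox",370,415,190,240,.02,.045);rep("petri",425,470,195,235,.008,.025);rep("lens",595,625,342,372,.025,.05);rep("scalebase",160,330,230,310,.012,.028);rep("standbase",495,590,200,290,.005,.03)
for i in (im[100:260,100:250],): cv2.imwrite("pics/c1.png",cv2.resize(i[:,:,::-1],None,fx=3.7,fy=3.7,interpolation=cv2.INTER_CUBIC))
E
```

```text
yellow 165 mean [0.6229 0.0431 0.0494] med [0.623  0.0421 0.0492] rect [0.6234 0.0436] [0.0388 0.0418] 89.2
green 165 mean [ 0.6548 -0.0702  0.0494] med [ 0.6552 -0.071   0.0492] rect [ 0.6552 -0.0699] [0.039  0.0439] 87.8
red 188 mean [0.3508 0.2918 0.0496] med [0.3507 0.2918 0.0496] rect [0.3506 0.2918] [0.0423 0.041 ] 45.5
bottle 301 mean [0.2481 0.3722 0.0712] med [0.2491 0.3711 0.0702] rect [0.2461 0.3769] [0.0474 0.0418] 23.2
walls 544 mean [ 0.4235 -0.0166  0.0325] med [ 0.4141 -0.0129  0.0328] rect [ 0.4271 -0.0132] [0.1623 0.188 ] 89.2
dowel 151 mean [ 0.4274 -0.0127  0.1301] med [ 0.4267 -0.0121  0.1298] rect [ 0.4278 -0.0121] [0.0808 0.0136] 89.1
wire 239 mean [ 0.4271 -0.0131  0.1274] med [ 0.4267 -0.0146  0.1287] rect [ 0.4278 -0.0123] [0.1637 0.0136] 89.1
dialhousing 588 mean [0.5418 0.4423 0.0396] med [0.5384 0.4349 0.0398] rect [0.544  0.4478] [0.0884 0.0862] 85.6
dialbar 94 mean [0.5432 0.4459 0.085 ] med [0.543  0.4455 0.0855] rect [0.5435 0.447 ] [0.0152 0.0441] 85.4
dialtop 239 mean [0.5426 0.4438 0.0698] med [0.5424 0.4422 0.0633] rect [0.5423 0.446 ] [0.0496 0.0
[... 542 characters left out ...]
0.0097 0.1691] 86.3
posts 307 mean [ 0.7078 -0.3026  0.2734] med [ 0.7074 -0.3072  0.2752] rect [ 0.7084 -0.3026] [0.119  0.0155] 85.9
sbox 484 mean [0.7886 0.0232 0.0292] med [0.7879 0.0227 0.0292] rect [0.7901 0.0233] [0.0555 0.0862] 61.9
petri 254 mean [ 0.797  -0.0947  0.0115] med [ 0.7987 -0.0956  0.0108] rect [ 0.7949 -0.0947] [0.0777 0.0763] 28.1
lens 163 mean [ 0.475  -0.4244  0.0329] med [ 0.4759 -0.424   0.033 ] rect [ 0.4749 -0.4259] [0.0415 0.0384] 87.7
scalebase 2506 mean [0.6843 0.3689 0.0197] med [0.6929 0.4024 0.0197] rect [0.6728 0.3363] [0.1584 0.3077] 3.6
standbase 1601 mean [ 0.7064 -0.292   0.0142] med [ 0.699  -0.2904  0.0141] rect [ 0.7227 -0.3019] [0.199  0.1855] 87.1
```

View pics/c1.png

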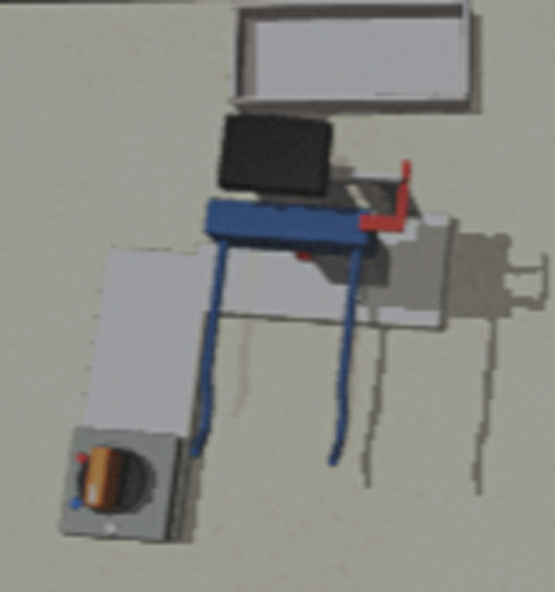

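The crop confirms the dial bar points along the scale's x with the white dot below it at (110,528), blue at (75,503) and red at (82,458). That means the dial is locked.

```bash
cat >> h.py <<'E'
def go(x,y,z,phi,gp=False):
    "tool shift/turn to reach TCP x,y,z, yaw phi (tool down). gp: z is grasp point"
    from station import bot
    from scipy.spatial.transform import Rotation as R
    o=bot.get_obs();q=o["eef_rot"];r=R.from_quat([q[1],q[2],q[3],q[0]]);M=r.as_matrix()
    if gp:z-=.019
    G=np.array([[np.cos(phi),np.sin(phi),0],[np.sin(phi),-np.cos(phi),0],[0,0,-1]]).T
    t=M.T@(np.array([x,y,z])-o["tool_pos"]);w=R.from_matrix(M.T@G).as_rotvec()
    print("shift",np.round(t,4),"turn",np.round(w,4),"| at",np.round(o["tool_pos"],4),"phi",round(float(np.arctan2(M[1,0],M[0,0])),4),"F",np.round(o["force"],2),"w",round(float(o["grip_width"]),4),"t",round(float(o["clock"]),1),"q",np.round(o["joint_positions"],2))
E
python3 - <<'E'
from h import *
im,P=load("top0")
for n,a in dict(L=(205,235,235,330,.225,.26),R=(260,292,235,330,.225,.26),sL=(538,556,200,335,.225,.26),sR=(592,610,200,335,.225,.26)).items():
    q=box(P,im,*a);b=np.round(q[:,0]/.008).astype(int)
    print(n,[(round(k*.008,3),round(np.median(q[b==k,1]),3),round(np.max(q[b==k,2])*1000)) for k in sorted(set(b))])
go(.623,.0432,.15,-.016)
E
```

```text
L [(np.float64(0.536), np.float64(0.322), 245), (np.float64(0.544), np.float64(0.322), 245), (np.float64(0.552), np.float64(0.321), 233), (np.float64(0.56), np.float64(0.32), 230), (np.float64(0.568), np.float64(0.32), 231), (np.float64(0.576), np.float64(0.32), 232), (np.float64(0.584), np.float64(0.319), 239), (np.float64(0.592), np.float64(0.317), 244), (np.float64(0.6), np.float64(0.318), 242), (np.float64(0.608), np.float64(0.316), 244), (np.float64(0.616), np.float64(0.316), 245), (np.float64(0.624), np.float64(0.314), 242), (np.float64(0.632), np.float64(0.314), 243), (np.float64(0.64), np.float64(0.314), 243), (np.float64(0.648), np.float64(0.312), 244), (np.float64(0.656), np.float64(0.313), 242), (np.float64(0.664), np.float64(0.311), 242), (np.float64(0.672), np.float64(0.311), 243), (np.float64(0.68), np.float64(0.309), 251), (np.float64(0.688), np.float64(0.306), 243)]
R [(np.float64(0.528), np.float64(0.232), 244), (np.float64(0.536), np.float64(0.23), 243), (np.float64(0.544), np.float64(0.23), 236), (np.float64(0.552), np.float64(0.23), 232), (np.float64(0.56), np.flo
[... 2602 characters left out ...]
), 243), (np.float64(0.632), np.float64(-0.343), 241), (np.float64(0.64), np.float64(-0.343), 242), (np.float64(0.648), np.float64(-0.344), 242), (np.float64(0.656), np.float64(-0.343), 243), (np.float64(0.664), np.float64(-0.345), 243), (np.float64(0.672), np.float64(-0.345), 241), (np.float64(0.68), np.float64(-0.346), 242), (np.float64(0.688), np.float64(-0.345), 244), (np.float64(0.696), np.float64(-0.347), 260), (np.float64(0.704), np.float64(-0.336), 260), (np.float64(0.712), np.float64(-0.336), 260)]
shift [ 0.6009 -0.3546  0.0812] turn [-1.300e-03  2.000e-04  3.608e-01] | at [ 0.1773 -0.4938  0.2307] phi 0.3448 F [0.77 0.07 0.3 ] w 0.0855 t 0.1 q [-1.23  0.24 -0.01  1.32  0.    1.57]
```

>>> step_arm(targets=[[[0,0,0],[0.035,-0.04,0],0.085],[[0,0,0],[0.07,-0.08,0],0.085],[[0,0,0],[0.105,-0.12,0],0.085],[[0,0,0],[0.14,-0.16,0],0.085],[[0,0,0],[0.15,-0.17,0],0.085]])

```text
clock: 0.52
tool_pos: [0.254, -0.2985, 0.231]
eef_rot: [-0.0, 0.985, 0.171, -0.0]
force: [0.7, 0.3, 0.5]
grip_width: 0.0852
finger_force: 0.0
```

>>> step_arm(targets=[[[0,0,0],[0.035,-0.04,0],0.085],[[0,0,0],[0.07,-0.08,0],0.085],[[0,0,0],[0.105,-0.12,0],0.085],[[0,0,0],[0.14,-0.16,0],0.085],[[0,0,0],[0.16,-0.185,0],0.085]])

```text
clock: 0.93
tool_pos: [0.3296, -0.1043, 0.2314]
eef_rot: [0.0, 0.985, 0.171, 0.0]
force: [1.5, -1.1, 0.5]
grip_width: 0.0852
finger_force: 0.0
```

>>> step_arm(targets=[[[0,0,0.12],[0,0,0],0.085],[[0,0,0.24],[0,0,0],0.085],[[0,0,0.36],[0,0,0],0.085],[[0,0,0.36],[0,0,0],0.085]])

```text
clock: 1.27
tool_pos: [0.3296, -0.1055, 0.2311]
eef_rot: [-0.0, 1.0, -0.009, -0.0]
force: [-0.2, -0.4, -0.3]
grip_width: 0.0853
finger_force: 0.0
```

>>> step_arm(targets=[[[0,0,0],[0.03,-0.01,0.01],0.085],[[0,0,0],[0.06,-0.02,0.02],0.085],[[0,0,0],[0.09,-0.03,0.03],0.085],[[0,0,0],[0.12,-0.04,0.04],0.085],[[0,0,0],[0.14,-0.05,0.04],0.085]])

```text
clock: 1.68
tool_pos: [0.4718, -0.058, 0.1892]
eef_rot: [-0.0, 1.0, -0.006, -0.001]
force: [-0.0, -0.9, 0.5]
grip_width: 0.0852
finger_force: 0.0
```

>>> step_arm(targets=[[[0,0,0],[0.03,-0.01,0.01],0.085],[[0,0,0],[0.06,-0.02,0.02],0.085],[[0,0,0],[0.09,-0.03,0.03],0.085],[[0,0,0],[0.12,-0.04,0.04],0.085],[[0,0,0],[0.13,-0.045,0.04],0.085]])

```text
clock: 2.1
tool_pos: [0.6035, -0.0147, 0.1483]
eef_rot: [-0.0, 1.0, -0.005, -0.001]
force: [-1.4, 0.8, 0.0]
grip_width: 0.0851
finger_force: 0.0
```

```bash
cat >> h.py <<'E'
def snap(n,tag):
    from station import cams
    im,d=cams.grab_frame(n);i=cams.camera_info(n)
    np.savez(tag+".npz",im=im,d=d,T=i["T"],K=[i["fx"],i["fy"],i["cx"],i["cy"]]);return load(tag)
def lids(n,tag):
    im,P=snap(n,tag);h=cv2.cvtColor(im,cv2.COLOR_RGB2HSV).astype(int);H,S,V=h[...,0],h[...,1],h[...,2]
    ok=(P[...,2]>.042)&(P[...,2]<.075)&(S>120)&(V>50)&(P[...,0]>.2)&(P[...,0]<.75)&(P[...,1]<.37)&(P[...,1]>-.45)
    for c,m in dict(green=(H>45)&(H<85),yellow=(H>22)&(H<34),red=(H<6)|(H>173),blue=(H>95)&(H<130)).items():
        m=(m&ok).astype(np.uint8);k,l,s,_=cv2.connectedComponentsWithStats(m)
        if k>1:
            j=1+s[1:,4].argmax()
            if s[j,4]>25:
                q=P[l==j];e,_=cv2.minEnclosingCircle(q[:,:2].astype(np.float32));print(n,c,s[j,4],np.round(q.mean(0),4),np.round(e,4))
E
python3 - <<'E'
from h import *
lids("top","t1");lids("scene","s1");go(.623,.0432,.1,-.016)
E
```

```text
top red 161 [0.3506 0.2898 0.0496] [0.3502 0.2903]
scene yellow 181 [0.6226 0.0395 0.0516] [0.6227 0.0395]
shift [ 0.0203 -0.0584  0.0496] turn [-0.0003  0.0018  0.0051] | at [ 0.6022 -0.0149  0.1496] phi -0.0109 F [ 0.37 -0.06  0.31] w 0.0849 t 2.2 q [-0.02  0.41  0.02  1.19  0.    3.13]
```

>>> step_arm(targets=[[[0,0,-0.124],[0,0,0],0.085],[[0,0,-0.248],[0,0,0],0.085],[[0,0,-0.372],[0,0,0],0.085],[[0,0,-0.496],[0,0,0],0.085],[[0,0,-0.62],[0,0,0],0.085]])

```text
clock: 2.62
tool_pos: [0.5999, -0.0161, 0.1516]
eef_rot: [-0.0, 0.953, 0.302, -0.0]
force: [0.2, 0.2, -0.0]
grip_width: 0.0849
finger_force: 0.0
```

>>> step_arm(targets=[[[0,0,-0.124],[0,0,0],0.085],[[0,0,-0.248],[0,0,0],0.085],[[0,0,-0.372],[0,0,0],0.085],[[0,0,-0.496],[0,0,0],0.085],[[0,0,-0.62],[0,0,0],0.085]])

```text
clock: 3.03
tool_pos: [0.5999, -0.0162, 0.1516]
eef_rot: [-0.0, 0.816, 0.578, -0.0]
force: [0.4, -0.3, -0.2]
grip_width: 0.0852
finger_force: 0.0
```

>>> step_arm(targets=[[[0,0,-0.124],[0,0,0],0.085],[[0,0,-0.248],[0,0,0],0.085],[[0,0,-0.372],[0,0,0],0.085],[[0,0,-0.496],[0,0,0],0.085],[[0,0,-0.62],[0,0,0],0.085]])

```text
clock: 3.45
tool_pos: [0.5999, -0.0161, 0.1517]
eef_rot: [-0.0, 0.601, 0.8, -0.0]
force: [0.6, 0.7, -0.6]
grip_width: 0.0855
finger_force: 0.0
```

>>> step_arm(targets=[[[0,0,-0.124],[0,0,0],0.085],[[0,0,-0.248],[0,0,0],0.085],[[0,0,-0.372],[0,0,0],0.085],[[0,0,-0.496],[0,0,0],0.085],[[0,0,-0.62],[0,0,0],0.085]])

```text
clock: 3.87
tool_pos: [0.5999, -0.0162, 0.1517]
eef_rot: [-0.0, 0.328, 0.945, -0.0]
force: [0.2, -0.2, 0.0]
grip_width: 0.0849
finger_force: 0.0
```

>>> step_arm(targets=[[[0,0,-0.124],[0,0,0],0.085],[[0,0,-0.248],[0,0,0],0.085],[[0,0,-0.372],[0,0,0],0.085],[[0,0,-0.496],[0,0,0],0.085],[[0,0,-0.62],[0,0,0],0.085]])

```text
clock: 4.28
tool_pos: [0.5999, -0.0161, 0.1517]
eef_rot: [-0.0, 0.024, 1.0, 0.0]
force: [-0.7, -0.0, -0.7]
grip_width: 0.085
finger_force: 0.0
```

```bash
python3 - <<'E'
from h import *
go(.623,.042,.1,3.126)
im,P=snap("wrist","w1");cv2.imwrite("pics/w1.png",im[:,:,::-1])
E
```

```text
shift [-0.0203  0.0592  0.0517] turn [ 0.     -0.0004 -0.033 ] | at [ 0.5999 -0.0161  0.1517] phi 3.093 F [-0.7  -0.05 -0.71] w 0.085 t 4.3 q [-0.03  0.4   0.02  1.19  0.    0.02]
```

View pics/w1.png

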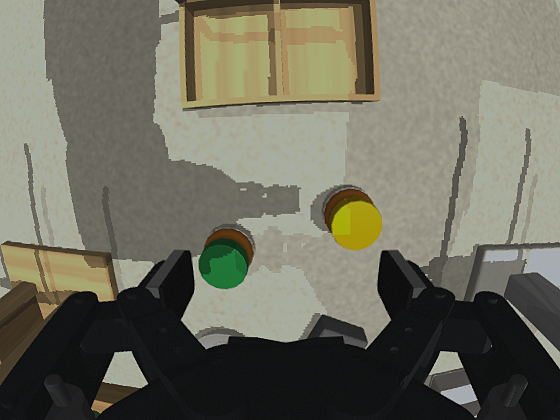

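The wrist view shows the green lid at (223,263), the yellow lid at (357,224) and both fingers clear of them. I'll pick up yellow.

>>> step_arm(targets=[[[0,0,-0.033],[-0.008,0.025,0.02],0.085],[[0,0,-0.033],[-0.016,0.05,0.04],0.085],[[0,0,-0.033],[-0.021,0.059,0.052],0.085],[[0,0,-0.033],[-0.021,0.059,0.052],0.085]])

```text
clock: 4.67
tool_pos: [0.624, 0.0436, 0.0966]
eef_rot: [-0.002, 0.011, 1.0, 0.0]
force: [-0.1, -1.4, -0.3]
grip_width: 0.0847
finger_force: 0.0
```

>>> step_arm(targets=[[[0,0,0],[0,0,0.025],0.085],[[0,0,0],[0,0,0.05],0.085],[[0,0,0],[0,0,0.065],0.085],[[0,0,0],[0,0,0.072],0.085],[[0,0,0],[0,0,0.072],0.085]])

```text
clock: 5.08
tool_pos: [0.624, 0.0414, 0.0264]
eef_rot: [-0.001, 0.012, 1.0, -0.0]
force: [-0.2, -0.5, -0.3]
grip_width: 0.0848
finger_force: 0.0
```

>>> step_arm(targets=[[[0,0,0],[0,0,0],0.042],[[0,0,0],[0,0,0],0.042],[[0,0,0],[0,0,0],0.042],[[0,0,0],[0,0,0],0.042],[[0,0,0],[0,0,0],0.042]])

```text
clock: 5.5
tool_pos: [0.6261, 0.0424, 0.0287]
eef_rot: [0.001, 0.012, 1.0, -0.0]
force: [-0.9, -0.8, 6.2]
grip_width: 0.0424
finger_force: 23.2
```

>>> step_arm(targets=[[[0,0,0],[0,0,0],0.042],[[0,0,0],[0,0,-0.02],0.042],[[0,0,0],[0,0,-0.04],0.042],[[0,0,0],[0,0,-0.06],0.042],[[0,0,0],[0,0,-0.07],0.042]])

```text
clock: 5.92
tool_pos: [0.6264, 0.0426, 0.1002]
eef_rot: [0.002, 0.012, 1.0, 0.0]
force: [0.4, -0.8, -0.5]
grip_width: 0.0423
finger_force: 23.2
```

```bash
python3 - <<'E'
from h import *
go(.484,.029,.098,3.126)
im,P=snap("wrist","w2");cv2.imwrite("pics/w2.png",im[:,:,::-1])
E
```

```text
shift [ 0.1421 -0.0169  0.0018] turn [ 0.0004  0.0034 -0.0081] | at [0.6264 0.0426 0.1002] phi 3.1179 F [ 0.43 -0.84 -0.55] w 0.0423 t 5.9 q [0.07 0.48 0.   1.09 0.   0.09]
```

View pics/w2.png

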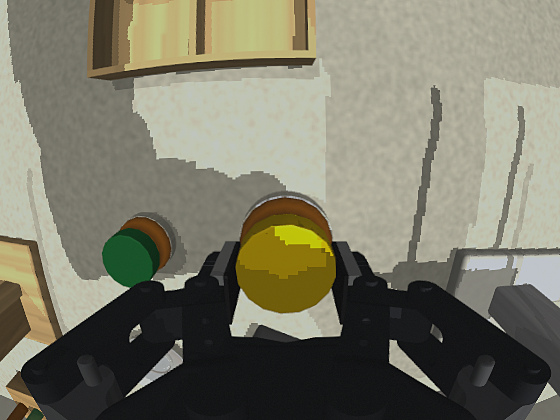

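>>> step_arm(targets=[[[0,0,0],[0.02,-0.003,0],0.03],[[0,0,0],[0.055,-0.007,0],0.03],[[0,0,0],[0.09,-0.012,0],0.03],[[0,0,0],[0.12,-0.016,0],0.03],[[0,0,0],[0.137,-0.017,0],0.03]])

```text
clock: 6.38
tool_pos: [0.4838, 0.0283, 0.0964]
eef_rot: [-0.002, 0.012, 1.0, -0.0]
force: [-0.5, -0.9, 0.1]
grip_width: 0.0415
finger_force: 60.6
```

>>> step_arm(targets=[[[0,0,0],[0,0,0],0.03],[[0,0,0],[0,0,0.02],0.03],[[0,0,0],[0,0,0.04],0.03],[[0,0,0],[0,0,0.055],0.03],[[0,0,0],[0,0,0.063],0.03]])

```text
clock: 6.8
tool_pos: [0.4875, 0.0287, 0.0326]
eef_rot: [-0.001, 0.012, 1.0, -0.0]
force: [-9.1, 0.3, 56.5]
grip_width: 0.0411
finger_force: 69.1
```

>>> step_arm(targets=[[[0,0,0],[0,0,0],0.03],[[0,0,0],[0,0,0],0.065],[[0,0,0],[0,0,0],0.065],[[0,0,0],[0,0,0],0.065]])

```text
clock: 7.13
tool_pos: [0.4884, 0.0288, 0.0344]
eef_rot: [0.0, 0.012, 1.0, 0.0]
force: [1.4, -0.3, 0.1]
grip_width: 0.0648
finger_force: 0.0
```

>>> step_arm(targets=[[[0,0,0],[0,0,-0.015],0.065],[[0,0,0],[0,0,-0.04],0.065],[[0,0,0],[0,0,-0.07],0.065],[[0,0,0],[0,0,-0.09],0.065]])

```text
clock: 7.47
tool_pos: [0.4886, 0.0287, 0.1267]
eef_rot: [0.001, 0.012, 1.0, 0.0]
force: [1.0, 0.6, 0.1]
grip_width: 0.0654
finger_force: 0.0
```

```bash
python3 - <<'E'
from h import *
go(.655,-.0705,.1,3.126)
lids("scene","s2")
im,P=snap("wrist","w3");cv2.imwrite("pics/w3.png",im[:,:,::-1])
E
```

```text
shift [-0.1687 -0.0953  0.027 ] turn [ 0.0002  0.0018 -0.0082] | at [0.4886 0.0287 0.1267] phi 3.1178 F [0.95 0.63 0.08] w 0.0654 t 7.5 q [ 0.06  0.24 -0.29  1.04  0.    0.08]
scene yellow 95 [0.4747 0.0288 0.0569] [0.4795 0.0278]
scene red 124 [0.352  0.2878 0.0519] [0.3486 0.2896]
```

View pics/w3.png

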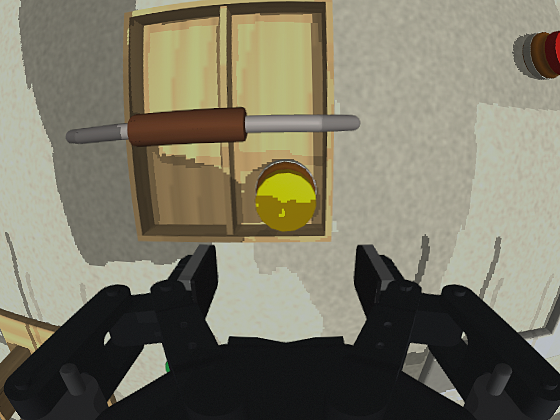

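Yellow stands upright in its cell, with its lid at (287,200). Green is next.

>>> step_arm(targets=[[[0,0,0],[-0.034,-0.019,0],0.085],[[0,0,0],[-0.068,-0.038,0.005],0.085],[[0,0,0],[-0.102,-0.057,0.01],0.085],[[0,0,0],[-0.136,-0.076,0.02],0.085],[[0,0,0],[-0.168,-0.095,0.027],0.085]])

```text
clock: 7.98
tool_pos: [0.655, -0.0713, 0.0959]
eef_rot: [-0.0, 0.012, 1.0, 0.0]
force: [0.2, 0.4, 0.5]
grip_width: 0.0849
finger_force: 0.0
```

>>> step_arm(targets=[[[0,0,0],[0,0,0.01],0.085],[[0,0,0],[0,0,0.03],0.085],[[0,0,0],[0,0,0.055],0.085],[[0,0,0],[0,0,0.071],0.085],[[0,0,0],[0,0,0.071],0.085]])

```text
clock: 8.4
tool_pos: [0.6506, -0.07, 0.0216]
eef_rot: [-0.003, 0.012, 1.0, 0.0]
force: [-0.7, 0.1, 0.1]
grip_width: 0.0851
finger_force: 0.0
```

>>> step_arm(targets=[[[0,0,0],[0,0,0],0.03],[[0,0,0],[0,0,0],0.03],[[0,0,0],[0,0,0],0.03],[[0,0,0],[0,0,0],0.03],[[0,0,0],[0,0,0],0.03]])

```text
clock: 8.82
tool_pos: [0.6548, -0.0703, 0.0281]
eef_rot: [0.002, 0.012, 1.0, -0.0]
force: [-0.1, -0.4, 6.0]
grip_width: 0.0417
finger_force: 60.7
```

>>> step_arm(targets=[[[0,0,0],[0,0,0],0.03],[[0,0,0],[0,0,-0.02],0.03],[[0,0,0],[0,0,-0.04],0.03],[[0,0,0],[0,0,-0.06],0.03],[[0,0,0],[0,0,-0.07],0.03]])

```text
clock: 9.23
tool_pos: [0.6547, -0.0704, 0.0994]
eef_rot: [0.002, 0.012, 1.0, -0.0]
force: [1.1, -0.2, -0.0]
grip_width: 0.0412
finger_force: 60.8
```

```bash
python3 - <<'E'
from h import *
go(.488,-.0545,.1,3.126)
im,P=snap("top","t3")
q=box(P,im,365,465,330,440,.024,.045);print(cv2.minAreaRect(q[:,:2].astype(np.float32)))
q=box(P,im,365,470,365,400,.1,.15);print(cv2.minAreaRect(q[:,:2].astype(np.float32)))
im,P=snap("wrist","w4");cv2.imwrite("pics/w4.png",im[:,:,::-1])
E
```

```text
shift [ 0.1671  0.0119 -0.0012] turn [-0.0002  0.0035 -0.0081] | at [ 0.6547 -0.0704  0.0994] phi 3.1179 F [ 1.08 -0.16 -0.04] w 0.0412 t 9.2 q [-0.11  0.53  0.09  1.13  0.   -0.08]
((0.4280150234699249, 0.050690360367298126), (0.035696834325790405, 0.18873785436153412), 87.40343475341797)
((0.42772820591926575, 0.05424308776855469), (0.030606284737586975, 0.005446535535156727), 87.99072265625)
```

View pics/w4.png

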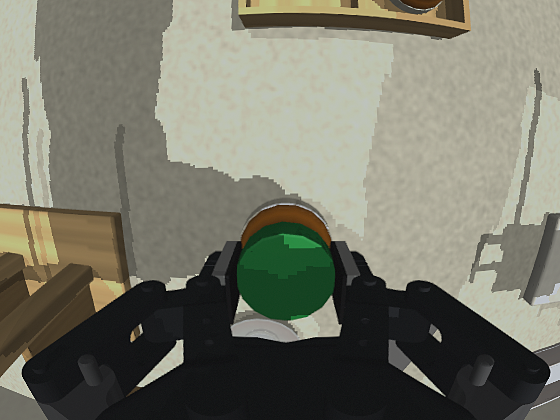

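>>> step_arm(targets=[[[0,0,0],[0.03,0.003,-0.003],0.03],[[0,0,0],[0.068,0.005,-0.003],0.03],[[0,0,0],[0.106,0.008,-0.003],0.03],[[0,0,0],[0.144,0.01,-0.003],0.03],[[0,0,0],[0.166,0.012,0],0.03]])

```text
clock: 9.75
tool_pos: [0.4832, -0.0539, 0.0952]
eef_rot: [-0.002, 0.012, 1.0, 0.0]
force: [-0.5, -0.5, -1.4]
grip_width: 0.0413
finger_force: 60.8
```

>>> step_arm(targets=[[[0,0,0],[0,0,0],0.03],[[0,0,0],[0,0,0.015],0.03],[[0,0,0],[0,0,0.03],0.03],[[0,0,0],[0,0,0.042],0.03],[[0,0,0],[0,0,0.05],0.03]])

```text
clock: 10.17
tool_pos: [0.4874, -0.0543, 0.0445]
eef_rot: [-0.001, 0.012, 1.0, 0.0]
force: [0.2, 0.3, -0.9]
grip_width: 0.0413
finger_force: 60.8
```

>>> step_arm(targets=[[[0,0,0],[0,0,0.004],0.03],[[0,0,0],[0,0,0.008],0.03],[[0,0,0],[0,0,0.011],0.03],[[0,0,0],[0,0,0.011],0.03]])

```text
clock: 10.5
tool_pos: [0.488, -0.0543, 0.035]
eef_rot: [-0.0, 0.012, 1.0, 0.0]
force: [-0.7, 0.1, -0.8]
grip_width: 0.0416
finger_force: 60.8
```

>>> step_arm(targets=[[[0,0,0],[0,0,0],0.05],[[0,0,0],[0,0,0],0.065],[[0,0,0],[0,0,0],0.065],[[0,0,0],[0,0,0],0.065]])

```text
clock: 10.83
tool_pos: [0.4883, -0.0543, 0.0357]
eef_rot: [0.0, 0.012, 1.0, 0.0]
force: [-0.4, 0.2, -0.7]
grip_width: 0.0647
finger_force: 0.0
```

>>> step_arm(targets=[[[0,0,0],[0,0,-0.015],0.065],[[0,0,0],[0,0,-0.04],0.065],[[0,0,0],[0,0,-0.07],0.065],[[0,0,0],[0,0,-0.105],0.065],[[0,0,0],[0,0,-0.13],0.065]])

```text
clock: 11.25
tool_pos: [0.4883, -0.0544, 0.1681]
eef_rot: [0.001, 0.012, 1.0, -0.0]
force: [-0.1, 0.3, 0.1]
grip_width: 0.0652
finger_force: 0.0
```

```bash
python3 - <<'E'
from h import *
lids("scene","s4");lids("top","t4")
go(.3505,.291,.1,3.126)
E
```

```text
scene yellow 170 [0.484  0.0277 0.0568] [0.483  0.0297]
scene red 123 [0.3504 0.2879 0.052 ] [0.3485 0.2877]
top yellow 160 [0.4839 0.03   0.0544] [0.4842 0.0302]
top red 167 [0.3507 0.2902 0.0495] [0.351  0.2904]
shift [0.1486 0.3422 0.0684] turn [-0.0005  0.0075 -0.0082] | at [ 0.4904 -0.0546  0.1696] phi 3.1178 F [ 0.89 -0.11 -0.33] w 0.0648 t 11.3 q [-0.11  0.21 -0.21  1.14  0.   -0.09]
```

>>> step_arm(targets=[[[0,0,0],[0.015,0.034,0],0.085],[[0,0,0],[0.03,0.068,0],0.085],[[0,0,0],[0.045,0.102,0],0.085],[[0,0,0],[0.06,0.136,0],0.085],[[0,0,0],[0.075,0.171,0],0.085]])

```text
clock: 11.77
tool_pos: [0.4158, 0.1194, 0.1648]
eef_rot: [-0.0, 0.012, 1.0, -0.0]
force: [0.4, 0.3, 0.2]
grip_width: 0.0851
finger_force: 0.0
```

>>> step_arm(targets=[[[0,0,0],[0.015,0.034,0],0.085],[[0,0,0],[0.03,0.068,0],0.085],[[0,0,0],[0.045,0.102,0.02],0.085],[[0,0,0],[0.06,0.136,0.05],0.085],[[0,0,0],[0.074,0.17,0.068],0.085]])

```text
clock: 12.18
tool_pos: [0.3475, 0.2862, 0.0985]
eef_rot: [0.0, 0.012, 1.0, -0.0]
force: [0.8, -0.0, -0.4]
grip_width: 0.0852
finger_force: 0.0
```

>>> step_arm(targets=[[[0,0,0],[0,0,0],0.085],[[0,0,0],[0,0,0.02],0.085],[[0,0,0],[0,0,0.04],0.085],[[0,0,0],[0,0,0.055],0.085],[[0,0,0],[0,0,0.062],0.085]])

```text
clock: 12.6
tool_pos: [0.3478, 0.2844, 0.036]
eef_rot: [-0.001, 0.012, 1.0, -0.001]
force: [-0.8, -0.3, -0.4]
grip_width: 0.0849
finger_force: 0.0
```

>>> step_arm(targets=[[[0,0,0],[0,0,0.005],0.085],[[0,0,0],[0,0,0.009],0.085],[[0,0,0],[0,0,0.009],0.05],[[0,0,0],[0,0,0.009],0.03],[[0,0,0],[0,0,0.009],0.03]])

```text
clock: 13.02
tool_pos: [0.3494, 0.2856, 0.0296]
eef_rot: [0.0, 0.012, 1.0, 0.0]
force: [-0.2, -0.6, 0.3]
grip_width: 0.0512
finger_force: 0.0
```

>>> step_arm(targets=[[[0,0,0],[0,0,0],0.03],[[0,0,0],[0,0,0],0.03],[[0,0,0],[0,0,-0.005],0.03],[[0,0,0],[0,0,-0.035],0.03],[[0,0,0],[0,0,-0.07],0.03]])

```text
clock: 13.43
tool_pos: [0.3476, 0.2843, 0.0988]
eef_rot: [-0.002, 0.012, 1.0, -0.001]
force: [0.6, 0.9, -0.8]
grip_width: 0.0413
finger_force: 60.9
```

```bash
python3 - <<'E'
from h import *
go(.369,.030,.14,3.126)
im,P=snap("top","t5")
q=box(P,im,365,465,330,440,.024,.045);print(cv2.minAreaRect(q[:,:2].astype(np.float32)))
q=box(P,im,365,470,365,400,.1,.15);print(cv2.minAreaRect(q[:,:2].astype(np.float32)))
E
```

```text
shift [-0.0273 -0.2538 -0.0406] turn [-0.0026 -0.0032 -0.0083] | at [0.3476 0.2843 0.0988] phi 3.1177 F [ 0.57  0.86 -0.84] w 0.0413 t 13.4 q [ 0.69  0.2  -0.42  0.95  0.    0.71]
((0.42714405059814453, -0.013099141418933868), (0.16231659054756165, 0.1881900131702423), 89.2345962524414)
((0.4278085231781006, -0.012330427765846252), (0.16384287178516388, 0.01358279399573803), 89.21625518798828)
```

>>> step_arm(targets=[[[0,0,0],[-0.002,-0.02,-0.005],0.03],[[0,0,0],[-0.004,-0.045,-0.005],0.03],[[0,0,0],[-0.008,-0.075,-0.005],0.03],[[0,0,0],[-0.01,-0.105,-0.005],0.03],[[0,0,0],[-0.014,-0.135,-0.005],0.03]])

```text
clock: 13.9
tool_pos: [0.3595, 0.149, 0.1046]
eef_rot: [0.0, 0.011, 1.0, 0.0]
force: [0.4, -0.2, -0.8]
grip_width: 0.0412
finger_force: 60.9
```

>>> step_arm(targets=[[[0,0,0],[-0.003,-0.03,0],0.03],[[0,0,0],[-0.006,-0.06,0],0.03],[[0,0,0],[-0.009,-0.09,0],0.03],[[0,0,0],[-0.012,-0.11,0],0.03],[[0,0,0],[-0.013,-0.12,0.002],0.03]])

```text
clock: 14.32
tool_pos: [0.3703, 0.0277, 0.1029]
eef_rot: [0.001, 0.013, 1.0, -0.0]
force: [0.7, 0.5, -0.6]
grip_width: 0.0411
finger_force: 61.0
```

>>> step_arm(targets=[[[0,0,0],[0,0,0.002],0.03],[[0,0,0],[0,0,0.02],0.03],[[0,0,0],[0,0,0.04],0.03],[[0,0,0],[0,0,0.05],0.03],[[0,0,0],[0,0,0.055],0.03]])

```text
clock: 14.73
tool_pos: [0.3691, 0.0303, 0.046]
eef_rot: [-0.001, 0.012, 1.0, 0.0]
force: [-0.3, 0.1, -0.3]
grip_width: 0.0413
finger_force: 61.0
```

```bash
python3 - <<'E'
from h import *
go(.368,.030,.0355,3.126)
E
```

```text
shift [ 0.001  -0.0003  0.0105] turn [ 0.0002 -0.0016 -0.0078] | at [0.3691 0.0303 0.046 ] phi 3.1182 F [-0.28  0.07 -0.28] w 0.0413 t 14.7 q [ 0.08  0.14 -0.67  0.76  0.    0.11]
```

>>> step_arm(targets=[[[0,0,0],[0,0,0.005],0.03],[[0,0,0],[0,0,0.01],0.03],[[0,0,0],[0,0,0.01],0.05],[[0,0,0],[0,0,0.01],0.065],[[0,0,0],[0,0,0.01],0.065]])

```text
clock: 15.15
tool_pos: [0.3703, 0.0299, 0.0374]
eef_rot: [0.0, 0.012, 1.0, 0.0]
force: [0.1, 1.2, -0.0]
grip_width: 0.0648
finger_force: 0.0
```

>>> step_arm(targets=[[[0,0,0],[0,0,0],0.065],[[0,0,0],[0,0,-0.02],0.065],[[0,0,0],[0,0,-0.055],0.065],[[0,0,0],[0,0,-0.09],0.065],[[0,0,0],[0,0,-0.12],0.065]])

```text
clock: 15.57
tool_pos: [0.3698, 0.0298, 0.1594]
eef_rot: [0.001, 0.012, 1.0, 0.0]
force: [1.7, 0.9, -0.1]
grip_width: 0.065
finger_force: 0.0
```

>>> step_arm(targets=[[[0,0,0],[0.01,0.03,-0.02],0.06],[[0,0,0],[0.01,0.06,-0.04],0.06],[[0,0,0],[0.01,0.09,-0.06],0.06],[[0,0,0],[0.01,0.12,-0.07],0.06],[[0,0,0],[0.01,0.15,-0.07],0.06]])

```text
clock: 15.98
tool_pos: [0.3644, 0.1819, 0.2299]
eef_rot: [0.002, 0.012, 1.0, 0.001]
force: [1.1, -0.4, -0.3]
grip_width: 0.0601
finger_force: 0.0
```

```bash
python3 - <<'E'
from h import *
lids("scene","s6");lids("top","t6")
im,P=load("s6");i2,_=load("t6")
cv2.imwrite("pics/s6.png",np.hstack([cv2.resize(i[:,:,::-1],(400,300)) if 0 else cv2.resize(i[a:b,c:d,::-1],(400,400)) for i,a,b,c,d in((im,150,270,160,280),(i2,210,320,240,350))]))
go(.544,.4475,.14,3.059)
E
```

```text
scene yellow 189 [0.4836 0.028  0.0566] [0.483  0.0296]
scene red 112 [0.3656 0.0283 0.0569] [0.3677 0.0297]
top yellow 71 [0.4855 0.0243 0.0545] [0.4831 0.0289]
top red 165 [0.3712 0.0313 0.0545] [0.3713 0.0313]
shift [-0.1744  0.2675  0.0888] turn [0.0022 0.0019 0.0624] | at [0.3641 0.1834 0.2279] phi 3.1214 F [ 0.21 -1.14 -0.68] w 0.0602 t 16.1 q [ 0.47  0.04 -0.27  1.27  0.    0.49]
```

View pics/s6.png

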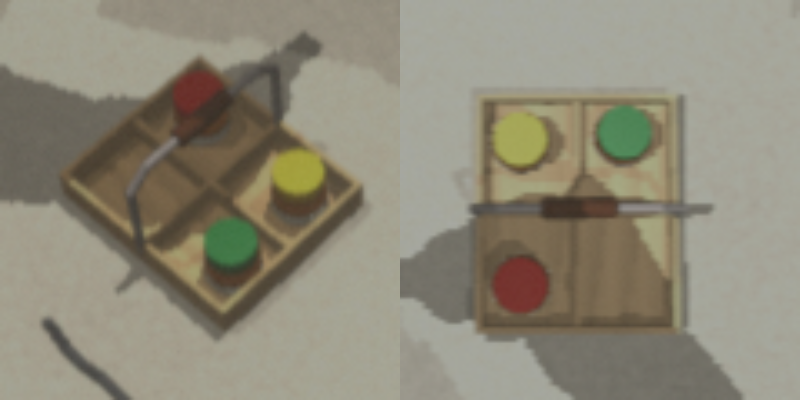

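The scene and top crops show yellow, green and red upright in three separate cells, with the fourth cell empty. The dial is next; I'll go around the prong tip.

>>> step_arm(targets=[[[0,0,0],[-0.003,0.027,0],0.05],[[0,0,0],[-0.006,0.054,0],0.05],[[0,0,0],[-0.009,0.081,0],0.05],[[0,0,0],[-0.012,0.108,0],0.05],[[0,0,0],[-0.015,0.134,0],0.05]])

```text
clock: 16.5
tool_pos: [0.3817, 0.3143, 0.2271]
eef_rot: [0.0, 0.012, 1.0, -0.0]
force: [-0.1, -0.9, -0.3]
grip_width: 0.0502
finger_force: 0.0
```

>>> step_arm(targets=[[[0,0,0],[-0.003,0.027,0],0.05],[[0,0,0],[-0.006,0.054,0],0.05],[[0,0,0],[-0.009,0.081,0],0.05],[[0,0,0],[-0.012,0.108,0],0.05],[[0,0,0],[-0.015,0.134,0],0.05]])

```text
clock: 16.92
tool_pos: [0.4001, 0.4479, 0.227]
eef_rot: [-0.0, 0.012, 1.0, -0.0]
force: [0.2, -0.1, 0.1]
grip_width: 0.0502
finger_force: 0.0
```

>>> step_arm(targets=[[[0,0,0.06],[-0.028,0,0],0.05],[[0,0,0.06],[-0.056,0,0.01],0.05],[[0,0,0.06],[-0.084,0,0.03],0.05],[[0,0,0.06],[-0.1,0,0.05],0.05],[[0,0,0.06],[-0.1,0,0.05],0.05]])

```text
clock: 17.33
tool_pos: [0.5017, 0.4425, 0.1722]
eef_rot: [-0.002, 0.043, 0.999, -0.002]
force: [-1.3, -1.3, -1.4]
grip_width: 0.0494
finger_force: 0.0
```

```bash
python3 - <<'E'
from h import *
go(.544,.4475,.12,3.059)
im,P=snap("wrist","w5");cv2.imwrite("pics/w5.png",im[:,:,::-1])
E
```

```text
shift [-0.0419  0.0089  0.052 ] turn [-0.0045 -0.0034 -0.0038] | at [0.5017 0.4425 0.1722] phi 3.0552 F [-1.33 -1.29 -1.35] w 0.0494 t 17.3 q [ 0.72  0.51  0.26  1.32 -0.    0.81]
```

View pics/w5.png

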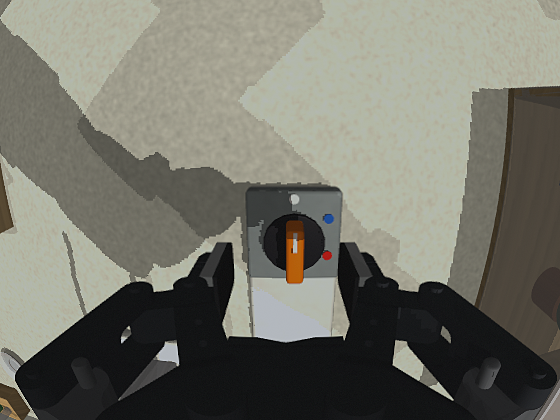

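The wrist view shows the dial bar at (294,250), aligned with the fingers, with the white dot at (294,199), blue at (328,218) and red at (326,255). That makes blue one click clockwise.

>>> step_arm(targets=[[[0,0,0],[-0.02,0.004,0.01],0.05],[[0,0,0],[-0.042,0.009,0.03],0.05],[[0,0,0],[-0.042,0.009,0.045],0.05],[[0,0,0],[-0.042,0.009,0.055],0.05],[[0,0,0],[-0.042,0.009,0.055],0.05]])

```text
clock: 17.8
tool_pos: [0.541, 0.4493, 0.1205]
eef_rot: [-0.001, 0.042, 0.999, -0.001]
force: [-1.5, 0.2, 0.6]
grip_width: 0.0499
finger_force: 0.0
```

>>> step_arm(targets=[[[0,0,0],[0,0,0.012],0.05],[[0,0,0],[0,0,0.024],0.05],[[0,0,0],[0,0,0.036],0.05],[[0,0,0],[0,0,0.046],0.05],[[0,0,0],[0,0,0.051],0.05]])

```text
clock: 18.22
tool_pos: [0.5416, 0.4503, 0.0712]
eef_rot: [-0.0, 0.042, 0.999, -0.0]
force: [-0.4, 0.2, 0.3]
grip_width: 0.05
finger_force: 0.0
```

```bash
python3 - <<'E'
from h import *
go(.544,.4475,.063,3.059)
im,P=snap("wrist","w6");cv2.imwrite("pics/w6.png",im[:,:,::-1])
E
```

```text
shift [-0.0026 -0.0026  0.0081] turn [-0.0001 -0.0003 -0.0006] | at [0.5416 0.4503 0.0712] phi 3.0584 F [-0.44  0.22  0.34] w 0.05 t 18.2 q [0.69 0.62 0.19 1.14 0.   0.78]
```

View pics/w6.png

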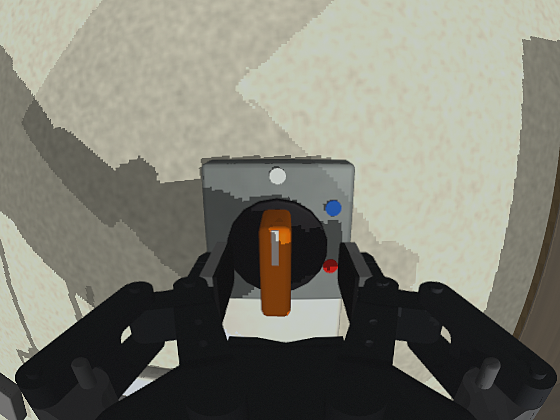

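The bar at (276,262) is between the fingers and 2 to 3 mm left of centre. I'll correct that and pinch.

>>> step_arm(targets=[[[0,0,0],[-0.0025,-0.0025,0.004],0.05],[[0,0,0],[-0.0025,-0.0025,0.008],0.05],[[0,0,0],[-0.0025,-0.0025,0.008],0.02],[[0,0,0],[-0.0025,-0.0025,0.008],0.004],[[0,0,0],[-0.0025,-0.0025,0.008],0.004]])

```text
clock: 18.68
tool_pos: [0.5448, 0.4469, 0.0634]
eef_rot: [0.0, 0.042, 0.999, -0.001]
force: [-2.2, -22.1, 7.4]
grip_width: 0.0145
finger_force: 12.1
```

>>> step_arm(targets=[[[0,0,0],[0,0,0],0.004],[[0,0,0],[0,0,0],0.004],[[0,0,0],[0,0,0],0.004]])

```text
clock: 18.93
tool_pos: [0.5447, 0.446, 0.0638]
eef_rot: [0.0, 0.042, 0.999, -0.001]
force: [-0.9, -7.8, 5.6]
grip_width: 0.0127
finger_force: 61.8
```

>>> step_arm(targets=[[[0,0,0],[0,0,0.003],0.004],[[0,0,0],[0,0,0.006],0.004],[[0,0,0],[0,0,0.009],0.004],[[0,0,0],[0,0,0.01],0.004],[[0,0,0],[0,0,0.01],0.004]])

```text
clock: 19.35
tool_pos: [0.5448, 0.446, 0.0547]
eef_rot: [0.0, 0.042, 0.999, -0.001]
force: [-2.8, -9.8, 12.5]
grip_width: 0.0135
finger_force: 62.7
```

```bash
python3 - <<'E'
from h import *
go(.544,.4475,.054,3.059)
E
```

```text
shift [0.0009 0.0014 0.0007] turn [-0.0018  0.0009 -0.0023] | at [0.5448 0.446  0.0547] phi 3.0567 F [-2.82 -9.85 12.48] w 0.0135 t 19.4 q [ 0.69  0.63  0.17  1.1  -0.    0.77]
```

>>> step_arm(targets=[[[0,0,0.1],[0,-0.0015,0.0005],0.004],[[0,0,0.21],[0,-0.0015,0.0005],0.004],[[0,0,0.32],[0,-0.0015,0.0005],0.004],[[0,0,0.43],[0,-0.0015,0.0005],0.004],[[0,0,0.53],[0,-0.0015,0.0005],0.004]])

```text
clock: 19.77
tool_pos: [0.5447, 0.4451, 0.0547]
eef_rot: [0.001, 0.305, 0.952, -0.0]
force: [-4.2, -8.1, 14.4]
grip_width: 0.0127
finger_force: 63.1
```

>>> step_arm(targets=[[[0,0,0.11],[0,0,0],0.004],[[0,0,0.22],[0,0,0],0.004],[[0,0,0.33],[0,0,0],0.004],[[0,0,0.44],[0,0,0],0.004],[[0,0,0.53],[0,0,0],0.004]])

```text
clock: 20.18
tool_pos: [0.5442, 0.4444, 0.0547]
eef_rot: [0.001, 0.544, 0.839, -0.001]
force: [-6.5, -10.9, 17.4]
grip_width: 0.0128
finger_force: 63.4
```

>>> step_arm(targets=[[[0,0,0],[0,0,0],0.004],[[0,0,0],[0,0,0],0.004]])

```text
clock: 20.35
tool_pos: [0.5441, 0.4444, 0.0547]
eef_rot: [0.001, 0.542, 0.84, -0.001]
force: [-6.9, -10.6, 16.8]
grip_width: 0.0127
finger_force: 63.3
```

```bash
python3 - <<'E'
from h import *
go(.544,.4475,.063,3.059-1.047)
im,P=snap("wrist","w7");cv2.imwrite("pics/w7.png",im[:,:,::-1])
E
```

```text
shift [ 0.0029  0.0011 -0.0083] turn [-0.0007  0.0018 -0.0156] | at [0.5441 0.4444 0.0547] phi 1.9964 F [ -6.9  -10.56  16.83] w 0.0127 t 20.4 q [ 0.69  0.63  0.16  1.1  -0.    1.83]
```

View pics/w7.png

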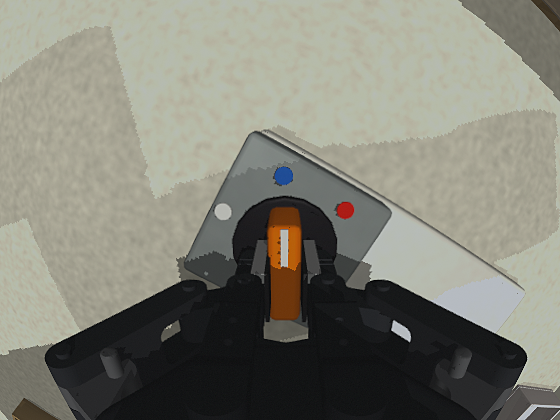

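The bar's mark now points at the blue dot (284,175). I'll let it rise and release it.

>>> step_arm(targets=[[[0,0,0],[0,0,-0.004],0.004],[[0,0,0],[0,0,-0.008],0.004],[[0,0,0],[0,0,-0.0105],0.004],[[0,0,0],[0,0,-0.0105],0.02],[[0,0,0],[0,0,-0.0105],0.04]])

```text
clock: 20.82
tool_pos: [0.5448, 0.4463, 0.0634]
eef_rot: [0.0, 0.541, 0.841, 0.0]
force: [0.9, -0.2, 0.0]
grip_width: 0.0306
finger_force: 0.0
```

>>> step_arm(targets=[[[0,0,0],[0,0,0],0.05],[[0,0,0],[0,0,-0.015],0.05],[[0,0,0],[0,0,-0.04],0.05],[[0,0,0],[0,0,-0.07],0.05],[[0,0,0],[0,0,-0.1],0.05]])

```text
clock: 21.23
tool_pos: [0.5443, 0.4461, 0.1637]
eef_rot: [-0.0, 0.541, 0.841, -0.0]
force: [0.7, 0.6, 0.6]
grip_width: 0.0502
finger_force: 0.0
```

```bash
python3 - <<'E'
from h import *
im,P=snap("wrist","w8");cv2.imwrite("pics/w8.png",im[120:320,160:440,::-1])
go(.41,.40,.20,1.555)
E
```

```text
shift [ 0.0131 -0.1436 -0.0301] turn [ 0.0074 -0.0042  0.443 ] | at [0.5463 0.4477 0.171 ] phi 1.998 F [0.25 0.71 4.89] w 0.0502 t 21.3 q [0.69 0.57 0.36 1.35 0.   1.83]
```

View pics/w8.png

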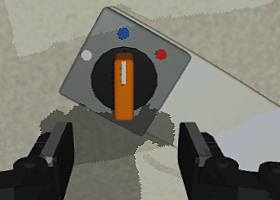

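The dial is up with its mark at the blue dot (123,32 in the crop). I'm moving to the carrier handle.

>>> step_arm(targets=[[[0,0,0.1],[0.003,-0.03,-0.01],0.05],[[0,0,0.2],[0.006,-0.06,-0.02],0.05],[[0,0,0.3],[0.009,-0.09,-0.03],0.05],[[0,0,0.4],[0.012,-0.12,-0.03],0.05],[[0,0,0.443],[0.013,-0.144,-0.03],0.05]])

```text
clock: 21.7
tool_pos: [0.4065, 0.3982, 0.1938]
eef_rot: [-0.0, 0.715, 0.7, 0.001]
force: [0.1, 0.1, -0.3]
grip_width: 0.0503
finger_force: 0.0
```

>>> step_arm(targets=[[[0,0,0],[-0.03,0.002,0],0.05],[[0,0,0],[-0.07,0.004,0],0.05],[[0,0,0],[-0.11,0.006,0],0.05],[[0,0,0],[-0.15,0.008,0],0.05],[[0,0,0],[-0.19,0.011,0],0.05]])

```text
clock: 22.12
tool_pos: [0.4157, 0.2069, 0.1931]
eef_rot: [0.0, 0.712, 0.702, 0.001]
force: [0.7, -0.2, 0.4]
grip_width: 0.05
finger_force: 0.0
```

>>> step_arm(targets=[[[0,0,0],[-0.04,0.002,0],0.05],[[0,0,0],[-0.08,0.004,0],0.05],[[0,0,0],[-0.12,0.006,0],0.05],[[0,0,0],[-0.15,0.008,0],0.05],[[0,0,0],[-0.17,0.011,0],0.05]])

```text
clock: 22.53
tool_pos: [0.4242, 0.0356, 0.1933]
eef_rot: [0.0, 0.713, 0.701, 0.0]
force: [-1.4, 0.4, -0.5]
grip_width: 0.05
finger_force: 0.0
```

```bash
python3 - <<'E'
from h import *
im,P=snap("wrist","w9");cv2.imwrite("pics/w9.png",im[:,:,::-1])
go(.4275,-.0123,.17,1.555)
E
```

```text
shift [-0.0461  0.0035  0.0234] turn [ 0.0016  0.0013 -0.0025] | at [0.4248 0.0339 0.1933] phi 1.5525 F [-0.05 -1.2   0.7 ] w 0.0504 t 22.6 q [ 0.08  0.09 -0.3   1.18 -0.    1.67]
```

View pics/w9.png

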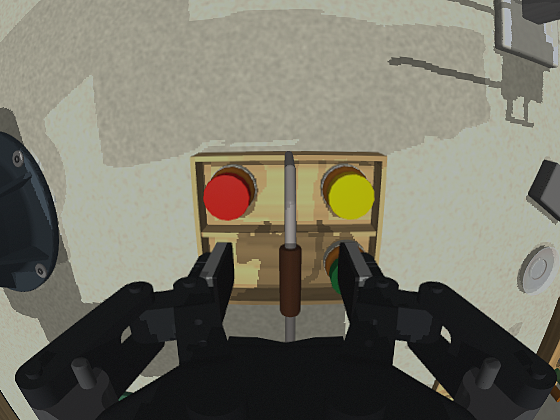

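All three jars are in place and the dowel at (290,280) lies between the fingers. I'll descend and pinch it.

>>> step_arm(targets=[[[0,0,0],[-0.02,0.001,0.005],0.05],[[0,0,0],[-0.04,0.0025,0.01],0.05],[[0,0,0],[-0.046,0.0035,0.025],0.05],[[0,0,0],[-0.046,0.0035,0.045],0.05],[[0,0,0],[-0.046,0.0035,0.065],0.05]])

```text
clock: 23.0
tool_pos: [0.4279, -0.0086, 0.1277]
eef_rot: [0.001, 0.713, 0.701, 0.001]
force: [0.6, -0.8, 0.2]
grip_width: 0.0496
finger_force: 0.0
```

>>> step_arm(targets=[[[0,0,0],[0,0,0.01],0.05],[[0,0,0],[0,0,0.018],0.05],[[0,0,0],[0,0,0.022],0.05],[[0,0,0],[0,0,0.022],0.05]])

```text
clock: 23.33
tool_pos: [0.427, -0.0079, 0.1056]
eef_rot: [-0.0, 0.713, 0.702, -0.0]
force: [0.4, -1.2, 0.4]
grip_width: 0.0498
finger_force: 0.0
```

>>> step_arm(targets=[[[0,0,0],[0,0,0],0.03],[[0,0,0],[0,0,0],0.015],[[0,0,0],[0,0,0],0.005],[[0,0,0],[0,0,0],0.005],[[0,0,0],[0,0,0],0.005]])

```text
clock: 23.75
tool_pos: [0.4275, -0.008, 0.1066]
eef_rot: [0.0, 0.713, 0.701, 0.0]
force: [-1.2, 0.6, 6.0]
grip_width: 0.0143
finger_force: 58.5
```

```bash
python3 - <<'E'
from h import *
go(.4275,-.0123,.106,1.555)
E
```

```text
shift [-0.0043  0.0001  0.0006] turn [ 0.0011 -0.0002 -0.0001] | at [ 0.4275 -0.008   0.1066] phi 1.5549 F [-1.16  0.6   5.96] w 0.0143 t 23.8 q [-0.02  0.16 -0.46  0.95  0.    1.57]
```

>>> step_arm(targets=[[[0,0,0],[0,0,-0.003],0.005],[[0,0,0],[0,0,-0.01],0.005],[[0,0,0],[0,0,-0.02],0.005],[[0,0,0],[0,0,-0.032],0.005],[[0,0,0],[0,0,-0.046],0.005]])

```text
clock: 24.17
tool_pos: [0.4263, -0.0081, 0.1522]
eef_rot: [-0.001, 0.713, 0.701, -0.001]
force: [-0.0, 0.2, -4.2]
grip_width: 0.0141
finger_force: 58.6
```

>>> step_arm(targets=[[[0,0,0],[0,0,-0.018],0.005],[[0,0,0],[0,0,-0.036],0.005],[[0,0,0],[0,0,-0.054],0.005],[[0,0,0],[0,0,-0.072],0.005],[[0,0,0],[0,0,-0.085],0.005]])

```text
clock: 24.58
tool_pos: [0.427, -0.0081, 0.2386]
eef_rot: [0.0, 0.713, 0.701, 0.0]
force: [0.1, -0.3, -4.4]
grip_width: 0.014
finger_force: 58.7
```

>>> step_arm(targets=[[[0,0,0],[0,0,-0.005],0.005],[[0,0,0],[0,0,-0.007],0.005],[[0,0,0],[0,0,-0.007],0.005],[[0,0,0],[0,0,-0.007],0.005]])

```text
clock: 24.92
tool_pos: [0.4266, -0.0081, 0.2432]
eef_rot: [-0.001, 0.713, 0.701, -0.0]
force: [0.4, 0.7, -4.6]
grip_width: 0.0139
finger_force: 58.7
```

```bash
python3 - <<'E'
from h import *
go(.4626,.287,.2446,1.488)
lids("top","t8")
im,P=snap("scene","s8");cv2.imwrite("pics/s8.png",cv2.resize(im[:,:,::-1],(700,525)))
E
```

```text
shift [ 0.2956  0.0313 -0.0014] turn [-0.0015 -0.0001  0.0668] | at [ 0.4266 -0.0081  0.2432] phi 1.5548 F [ 0.36  0.69 -4.6 ] w 0.0139 t 24.9 q [-0.02  0.07 -0.19  1.31  0.    1.57]
```

View pics/s8.png

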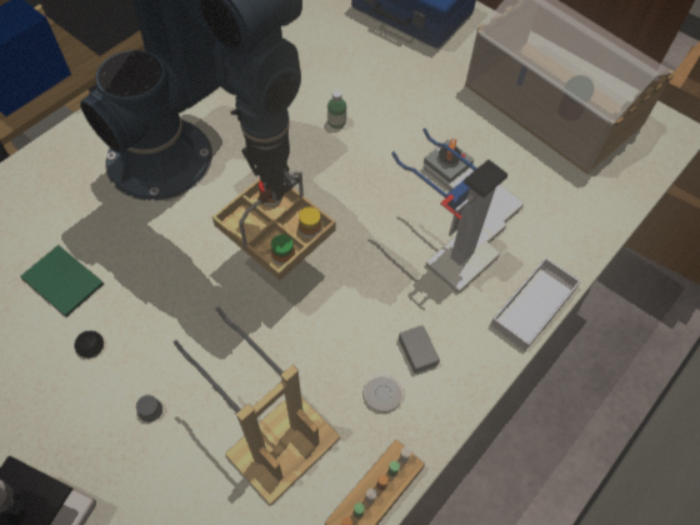

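The loaded carrier hangs level at (275,225) with the jars upright. I'm moving to a point in front of the scale prongs.

>>> step_arm(targets=[[[0,0,0.01],[0.008,0,0],0.005],[[0,0,0.02],[0.024,0.002,0],0.005],[[0,0,0.03],[0.046,0.004,0],0.005],[[0,0,0.04],[0.072,0.006,0],0.005],[[0,0,0.05],[0.1,0.008,0],0.005]])

```text
clock: 25.43
tool_pos: [0.4364, 0.0924, 0.2434]
eef_rot: [-0.0, 0.731, 0.683, -0.0]
force: [0.4, -0.5, -5.8]
grip_width: 0.0139
finger_force: 58.7
```

>>> step_arm(targets=[[[0,0,0],[0.026,0.004,0],0.005],[[0,0,0],[0.052,0.008,0],0.005],[[0,0,0],[0.078,0.012,0],0.005],[[0,0,0],[0.104,0.015,0],0.005],[[0,0,0],[0.13,0.018,0],0.005]])

```text
clock: 25.85
tool_pos: [0.463, 0.2216, 0.2432]
eef_rot: [-0.0, 0.73, 0.683, -0.001]
force: [0.3, -0.6, -4.8]
grip_width: 0.0146
finger_force: 58.7
```

>>> step_arm(targets=[[[0,0,0.017],[0.02,0,0],0.005],[[0,0,0.017],[0.038,0,0],0.005],[[0,0,0.017],[0.052,0,0],0.005],[[0,0,0.017],[0.062,0,0],0.005],[[0,0,0.017],[0.065,0,0],0.005]])

```text
clock: 26.27
tool_pos: [0.4675, 0.2864, 0.2434]
eef_rot: [-0.0, 0.735, 0.678, -0.0]
force: [0.3, 0.2, -4.8]
grip_width: 0.0144
finger_force: 58.7
```

```bash
python3 - <<'E'
from h import *
go(.4626,.287,.2446,1.488);go(.5625,.2785,.2446,1.488)
im,P=snap("scene","s9");a=im[60:260,200:440];cv2.imwrite("pics/s9.png",cv2.resize(a[:,:,::-1],(720,600)))
E
```

```text
shift [ 0.0002 -0.0049 -0.0012] turn [-0.0008  0.0001  0.0009] | at [0.4675 0.2864 0.2434] phi 1.4889 F [ 0.27  0.18 -4.82] w 0.0144 t 26.3 q [0.55 0.28 0.07 1.36 0.   2.2 ]
shift [-0.      0.0953 -0.0013] turn [-0.0008  0.0001  0.0009] | at [0.4675 0.2864 0.2434] phi 1.4889 F [ 0.27  0.18 -4.82] w 0.0144 t 26.3 q [0.55 0.28 0.07 1.36 0.   2.2 ]
```

View pics/s9.png

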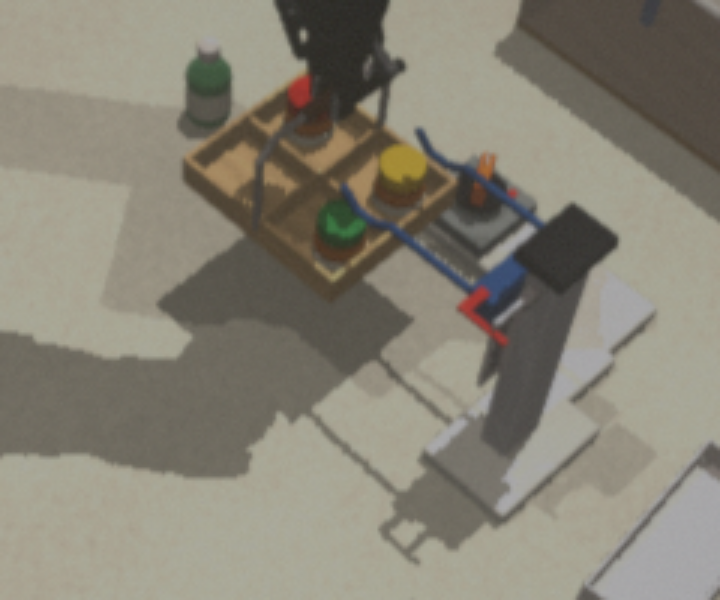

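The prongs at (345,190) and (420,135) lie over the yellow and green jars and inside the handle legs. I'll advance along the scale's x.

>>> step_arm(targets=[[[0,0,0],[0,0.005,0],0.005],[[0,0,0],[0,0.013,0],0.005],[[0,0,0],[0,0.023,0],0.005],[[0,0,0],[0,0.033,0],0.005],[[0,0,0],[0,0.043,0],0.005]])

```text
clock: 26.73
tool_pos: [0.5119, 0.2809, 0.2441]
eef_rot: [0.0, 0.736, 0.677, 0.0]
force: [-0.5, 0.5, -5.7]
grip_width: 0.014
finger_force: 58.7
```

>>> step_arm(targets=[[[0,0,0],[0,0.012,0],0.005],[[0,0,0],[0,0.024,0],0.005],[[0,0,0],[0,0.036,0],0.005],[[0,0,0],[0,0.046,0],0.005],[[0,0,0],[0,0.052,0],0.005]])

```text
clock: 27.15
tool_pos: [0.564, 0.2767, 0.2436]
eef_rot: [0.0, 0.736, 0.677, -0.0]
force: [-0.5, 0.4, -5.3]
grip_width: 0.0134
finger_force: 58.7
```

```bash
python3 - <<'E'
from h import *
go(.5625,.2785,.2146,1.488)
im,P=snap("wrist","w10");cv2.imwrite("pics/w10.png",im[:,:,::-1])
E
```

```text
shift [ 0.0017 -0.0016  0.029 ] turn [ 0.      0.0001 -0.0013] | at [0.564  0.2767 0.2436] phi 1.4867 F [-0.46  0.35 -5.3 ] w 0.0134 t 27.1 q [ 0.46  0.42  0.28  1.43 -0.    2.11]
```

View pics/w10.png

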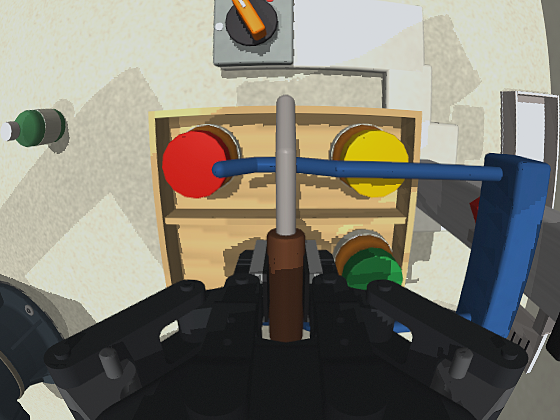

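The bar crosses the prong's dip at (286,165) and everything is clear. I'll lower slowly.

>>> step_arm(targets=[[[0,0,0],[0.0015,-0.0015,0.004],0.005],[[0,0,0],[0.0015,-0.0015,0.009],0.005],[[0,0,0],[0.0015,-0.0015,0.014],0.005],[[0,0,0],[0.0015,-0.0015,0.018],0.005],[[0,0,0],[0.0015,-0.0015,0.021],0.005]])

```text
clock: 27.62
tool_pos: [0.5601, 0.2789, 0.2224]
eef_rot: [-0.0, 0.736, 0.677, -0.0]
force: [-0.4, 0.3, -4.8]
grip_width: 0.0141
finger_force: 58.7
```

>>> step_arm(targets=[[[0,0,0],[0,0,0.002],0.005],[[0,0,0],[0,0,0.004],0.005],[[0,0,0],[0,0,0.006],0.005],[[0,0,0],[0,0,0.008],0.005],[[0,0,0],[0,0,0.01],0.005]])

```text
clock: 28.03
tool_pos: [0.5609, 0.279, 0.213]
eef_rot: [-0.0, 0.736, 0.677, 0.0]
force: [-0.1, -0.2, -4.8]
grip_width: 0.0144
finger_force: 58.8
```

>>> step_arm(targets=[[[0,0,0],[0,0,0.002],0.005],[[0,0,0],[0,0,0.004],0.005],[[0,0,0],[0,0,0.006],0.005],[[0,0,0],[0,0,0.008],0.005],[[0,0,0],[0,0,0.01],0.005]])

```text
clock: 28.45
tool_pos: [0.5609, 0.279, 0.203]
eef_rot: [-0.0, 0.736, 0.677, 0.0]
force: [-1.3, 0.4, -1.4]
grip_width: 0.0139
finger_force: 59.0
```

>>> step_arm(targets=[[[0,0,0],[0,0,0.002],0.005],[[0,0,0],[0,0,0.004],0.005],[[0,0,0],[0,0,0.006],0.005],[[0,0,0],[0,0,0.006],0.005],[[0,0,0],[0,0,0.006],0.005]])

```text
clock: 28.87
tool_pos: [0.5609, 0.279, 0.1971]
eef_rot: [-0.0, 0.736, 0.677, 0.0]
force: [-0.2, -0.2, -0.4]
grip_width: 0.0138
finger_force: 59.2
```

>>> step_arm(targets=[[[0,0,0],[0,0,0.0015],0.005],[[0,0,0],[0,0,0.003],0.005],[[0,0,0],[0,0,0.0035],0.005],[[0,0,0],[0,0,0.0035],0.005],[[0,0,0],[0,0,0.0035],0.005]])

```text
clock: 29.28
tool_pos: [0.5609, 0.279, 0.1936]
eef_rot: [-0.0, 0.736, 0.677, 0.0]
force: [-0.5, -0.2, -0.1]
grip_width: 0.0139
finger_force: 59.3
```

>>> step_arm(targets=[[[0,0,0],[0,0,0],0.01],[[0,0,0],[0,0,0],0.015],[[0,0,0],[0,0,0],0.025],[[0,0,0],[0,0,0],0.04],[[0,0,0],[0,0,0],0.045]])

```text
clock: 29.7
tool_pos: [0.5609, 0.2789, 0.1936]
eef_rot: [0.0, 0.736, 0.677, 0.0]
force: [0.3, -0.1, 0.5]
grip_width: 0.0449
finger_force: 0.0
```

>>> step_arm(targets=[[[0,0,0],[0,0,0],0.045],[[0,0,0],[0,0,0],0.045],[[0,0,0],[0,0,0],0.045],[[0,0,0],[0,0,0],0.045],[[0,0,0],[0,0,0],0.045]])

```text
clock: 30.12
tool_pos: [0.5608, 0.2789, 0.1936]
eef_rot: [-0.0, 0.736, 0.677, 0.0]
force: [-0.1, 0.1, 0.1]
grip_width: 0.045
finger_force: 0.0
```

>>> step_arm(targets=[[[0,0,0],[0,0,0],0.045],[[0,0,0],[0,0,0],0.045],[[0,0,0],[0,0,0],0.045],[[0,0,0],[0,0,0],0.045],[[0,0,0],[0,0,0],0.045]])

```text
clock: 30.53
tool_pos: [0.5608, 0.2789, 0.1935]
eef_rot: [-0.0, 0.736, 0.677, 0.0]
force: [0.1, 0.6, 1.0]
grip_width: 0.0449
finger_force: 0.0
```

```bash
python3 - <<'E'
from h import *
im,P=snap("wrist","w11");cv2.imwrite("pics/w11.png",im[:,:,::-1])
go(.561,.279,.196,1.488)
E
```

```text
shift [ 0.0001  0.0002 -0.0025] turn [-0.     -0.0001 -0.0002] | at [0.5608 0.2789 0.1935] phi 1.4878 F [-0.37  0.03  0.5 ] w 0.045 t 30.6 q [0.46 0.43 0.17 1.31 0.   2.12]
```

View pics/w11.png

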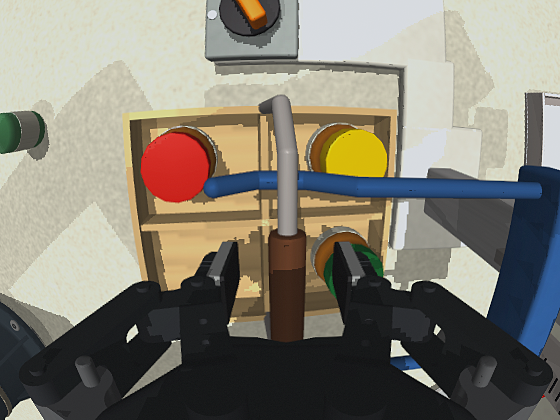

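The carrier hangs free on the dip at (288,180), with the fingers open and clear of the dowel. That view took me past the 14-picture limit (17 viewed), so from here I'll use numeric measurements only. I'll let it settle a while longer.

>>> step_arm(targets=[[[0,0,0],[0,0,0],0.045],[[0,0,0],[0,0,0],0.045],[[0,0,0],[0,0,0],0.045],[[0,0,0],[0,0,0],0.045],[[0,0,0],[0,0,0],0.045]])

```text
clock: 31.0
tool_pos: [0.5608, 0.2789, 0.1935]
eef_rot: [-0.0, 0.736, 0.677, 0.0]
force: [-0.3, 0.0, -0.1]
grip_width: 0.0447
finger_force: 0.0
```

>>> step_arm(targets=[[[0,0,0],[0,0,0],0.045],[[0,0,0],[0,0,0],0.045],[[0,0,0],[0,0,0],0.045],[[0,0,0],[0,0,0],0.045],[[0,0,0],[0,0,0],0.045]])

```text
clock: 31.42
tool_pos: [0.5608, 0.2789, 0.1935]
eef_rot: [-0.0, 0.736, 0.677, -0.0]
force: [0.8, -0.2, -0.3]
grip_width: 0.0448
finger_force: 0.0
```

>>> step_arm(targets=[[[0,0,0],[0,0,0],0.045],[[0,0,0],[0,0,0],0.045],[[0,0,0],[0,0,0],0.045],[[0,0,0],[0,0,0],0.045],[[0,0,0],[0,0,0],0.045]])

```text
clock: 31.83
tool_pos: [0.5608, 0.2789, 0.1935]
eef_rot: [-0.0, 0.736, 0.677, -0.0]
force: [0.4, 0.1, -0.2]
grip_width: 0.0455
finger_force: 0.0
```

>>> step_arm(targets=[[[0,0,0],[0,0,0],0.045],[[0,0,0],[0,0,0],0.045],[[0,0,0],[0,0,0],0.045],[[0,0,0],[0,0,0],0.045],[[0,0,0],[0,0,0],0.045]])

```text
clock: 32.25
tool_pos: [0.5608, 0.2789, 0.1935]
eef_rot: [-0.0, 0.736, 0.677, 0.0]
force: [0.1, -0.2, 0.4]
grip_width: 0.0447
finger_force: 0.0
```

```bash
cat >> h.py <<'E'
def wl(tag):
    "colour patches in the wrist picture: pixel centroids"
    im,_=snap("wrist",tag);h=cv2.cvtColor(im,cv2.COLOR_RGB2HSV).astype(int);H,S,V=h[...,0],h[...,1],h[...,2];k=(S>150)&(V>70)
    for c,m in dict(green=(H>45)&(H<85),yellow=(H>22)&(H<32)&(V>130),red=(H<4)|(H>176),blue=(H>100)&(H<125)).items():
        v,u=np.where(m&k)
        if len(u)>40:print(c,len(u),round(u.mean(),1),round(v.mean(),1),end="; ")
    print()
E
python3 - <<'E'
from h import *
for i in range(6): wl(f"w12_{i}")
go(.561,.279,.196,1.488)
E
```

```text
green 361 380.1 265.5; yellow 2456 365.1 155.2; red 3566 183.2 165.1; blue 8778 431.9 225.6; 
green 385 381.0 266.0; yellow 2466 366.5 155.4; red 3526 184.3 164.8; blue 8791 432.0 225.6; 
green 407 381.5 266.3; yellow 2470 367.3 155.4; red 3505 185.1 164.6; blue 8781 431.9 225.6; 
green 410 380.7 266.0; yellow 2466 367.5 155.5; red 3495 185.4 164.6; blue 8772 432.0 225.6; 
green 408 380.6 265.9; yellow 2469 367.4 155.5; red 3507 185.1 164.6; blue 8770 431.7 225.6; 
green 391 381.1 266.0; yellow 2469 366.6 155.4; red 3518 184.6 164.8; blue 8777 431.9 225.6; 
shift [ 0.0001  0.0002 -0.0025] turn [-0.0001 -0.0001 -0.0002] | at [0.5608 0.2789 0.1935] phi 1.4878 F [-0.01  0.4  -0.03] w 0.0447 t 32.5 q [0.46 0.43 0.17 1.31 0.   2.12]
```

>>> step_arm(targets=[[[0,0,0],[0,0,0],0.045],[[0,0,0],[0,0,0],0.045],[[0,0,0],[0,0,0],0.045],[[0,0,0],[0,0,0],0.045],[[0,0,0],[0,0,0],0.045]])

```text
clock: 32.97
tool_pos: [0.5608, 0.2789, 0.1935]
eef_rot: [-0.0, 0.736, 0.677, 0.0]
force: [0.4, -1.3, -0.1]
grip_width: 0.0451
finger_force: 0.0
```

>>> step_arm(targets=[[[0,0,0],[0,0,0],0.045],[[0,0,0],[0,0,0],0.045],[[0,0,0],[0,0,0],0.045],[[0,0,0],[0,0,0],0.045],[[0,0,0],[0,0,0],0.045]])

```text
clock: 33.38
tool_pos: [0.5608, 0.2789, 0.1935]
eef_rot: [-0.0, 0.736, 0.677, 0.0]
force: [-0.8, 0.4, 0.8]
grip_width: 0.0451
finger_force: 0.0
```

>>> step_arm(targets=[[[0,0,0],[0,0,0],0.045],[[0,0,0],[0,0,0],0.045],[[0,0,0],[0,0,0],0.045],[[0,0,0],[0,0,0],0.045],[[0,0,0],[0,0,0],0.045]])

```text
clock: 33.8
tool_pos: [0.5608, 0.2789, 0.1935]
eef_rot: [-0.0, 0.736, 0.677, 0.0]
force: [-0.3, 1.1, -0.6]
grip_width: 0.0449
finger_force: 0.0
```

>>> step_arm(targets=[[[0,0,0],[0,0,0],0.045],[[0,0,0],[0,0,0],0.045],[[0,0,0],[0,0,0],0.045],[[0,0,0],[0,0,0],0.045],[[0,0,0],[0,0,0],0.045]])

```text
clock: 34.22
tool_pos: [0.5608, 0.2789, 0.1935]
eef_rot: [-0.0, 0.736, 0.677, 0.0]
force: [-0.7, 0.6, 1.1]
grip_width: 0.0448
finger_force: 0.0
```

>>> step_arm(targets=[[[0,0,0],[0,0,0],0.045],[[0,0,0],[0,0,0],0.045],[[0,0,0],[0,0,0],0.045],[[0,0,0],[0,0,0],0.045],[[0,0,0],[0,0,0],0.045]])

```text
clock: 34.63
tool_pos: [0.5608, 0.2789, 0.1935]
eef_rot: [-0.0, 0.736, 0.677, 0.0]
force: [-0.6, -0.6, -0.4]
grip_width: 0.045
finger_force: 0.0
```

>>> step_arm(targets=[[[0,0,0],[0,0,0],0.045],[[0,0,0],[0,0,0],0.045],[[0,0,0],[0,0,0],0.045],[[0,0,0],[0,0,0],0.045],[[0,0,0],[0,0,0],0.045]])

```text
clock: 35.05
tool_pos: [0.5608, 0.2789, 0.1935]
eef_rot: [-0.0, 0.736, 0.677, -0.0]
force: [-0.0, 0.2, 0.5]
grip_width: 0.0449
finger_force: 0.0
```

```bash
python3 - <<'E'
from h import *
for i in range(5): wl(f"w13_{i}")
im,P=snap("top","t9")
q=box(P,im,255,300,195,245,.15,.3);h=0
s=1/1.42857
def prof(u0,u1,v0,v1):
    q=box(P,im,u0,u1,v0,v1,.18,.25);b=np.round(q[:,0]/.012).astype(int)
    print([(round(k*.012,3),round(np.median(q[b==k,1]),3),round(np.max(q[b==k,2])*1000)) for k in sorted(set(b))])
prof(205,235,215,330);prof(260,292,215,330)
E
```

```text
green 350 379.8 265.3; yellow 2456 364.9 155.2; red 3575 182.8 165.2; blue 8777 432.0 225.5; 
green 351 378.8 264.9; yellow 2456 364.9 155.2; red 3573 182.8 165.2; blue 8769 431.9 225.6; 
green 351 379.8 265.3; yellow 2456 364.9 155.2; red 3575 182.8 165.2; blue 8772 431.9 225.6; 
green 351 379.8 265.3; yellow 2455 364.8 155.3; red 3572 182.8 165.2; blue 8776 431.9 225.6; 
green 352 379.9 265.3; yellow 2457 364.9 155.2; red 3573 182.8 165.2; blue 8778 432.0 225.6; 
[(np.float64(0.648), np.float64(0.313), 223), (np.float64(0.66), np.float64(0.311), 223), (np.float64(0.672), np.float64(0.311), 223), (np.float64(0.684), np.float64(0.312), 238), (np.float64(0.696), np.float64(0.312), 238), (np.float64(0.708), np.float64(0.31), 238)]
[(np.float64(0.528), np.float64(0.231), 225), (np.float64(0.54), np.float64(0.23), 220), (np.float64(0.552), np.float64(0.23), 221), (np.float64(0.564), np.float64(0.232), 222), (np.float64(0.576), np.float64(0.227), 220), (np.float64(0.588), np.float64(0.226), 223), (np.float64(0.6), np.float64(0.225), 222), (np.float64(0.612), np.float64(0.225), 222), (np.float64(0.624), np.float64(0.223), 224), (np.float64(0.636), np.float64(0.221), 224), (np.float64(0.648), np.float64(0.221), 224), (np.float64(0.66), np.float64(0.219), 224), (np.float64(0.672), np.float64(0.222), 237), (np.float64(0.684), np.float64(0.232), 242), (np.float64(0.696), np.float64(0.232), 243), (np.float64(0.708), np.float64(0.243), 250), (np.float64(0.72), np.float64(0.215), 249), (np.float64(0.732), np.float64(0.236), 219)]
```

>>> step_arm(targets=[[[0,0,0],[0,0,0],0.045],[[0,0,0],[0,0,0],0.045],[[0,0,0],[0,0,0],0.045],[[0,0,0],[0,0,0],0.045],[[0,0,0],[0,0,0],0.045]])

```text
clock: 35.77
tool_pos: [0.5608, 0.2789, 0.1935]
eef_rot: [-0.0, 0.736, 0.677, 0.0]
force: [-0.8, 0.8, -0.2]
grip_width: 0.0447
finger_force: 0.0
```

>>> step_arm(targets=[[[0,0,0],[0,0,0],0.045],[[0,0,0],[0,0,0],0.045],[[0,0,0],[0,0,0],0.045],[[0,0,0],[0,0,0],0.045],[[0,0,0],[0,0,0],0.045]])

```text
clock: 36.18
tool_pos: [0.5608, 0.2789, 0.1935]
eef_rot: [-0.0, 0.736, 0.677, 0.0]
force: [0.1, 0.7, -0.1]
grip_width: 0.0446
finger_force: 0.0
```

>>> step_arm(targets=[[[0,0,0],[0,0,0],0.045],[[0,0,0],[0,0,0],0.045],[[0,0,0],[0,0,0],0.045],[[0,0,0],[0,0,0],0.045],[[0,0,0],[0,0,0],0.045]])

```text
clock: 36.6
tool_pos: [0.5608, 0.2789, 0.1935]
eef_rot: [-0.0, 0.736, 0.677, 0.0]
force: [0.1, -0.4, 0.3]
grip_width: 0.0449
finger_force: 0.0
```

>>> step_arm(targets=[[[0,0,0],[0,0,0],0.03],[[0,0,0],[0,0,0],0.02],[[0,0,0],[0,0,0],0.012],[[0,0,0],[0,0,0],0.005],[[0,0,0],[0,0,0],0.005]])

```text
clock: 37.02
tool_pos: [0.5609, 0.2789, 0.1935]
eef_rot: [-0.0, 0.736, 0.677, 0.0]
force: [0.2, 1.0, -0.5]
grip_width: 0.0141
finger_force: 58.4
```

>>> step_arm(targets=[[[0,0,0],[0,0,0],0.005],[[0,0,0],[0,0,-0.002],0.005],[[0,0,0],[0,0,-0.005],0.005],[[0,0,0],[0,0,-0.008],0.005],[[0,0,0],[0,0,-0.012],0.005]])

```text
clock: 37.43
tool_pos: [0.5607, 0.2789, 0.2055]
eef_rot: [-0.0, 0.736, 0.677, -0.0]
force: [0.7, 0.6, -2.8]
grip_width: 0.014
finger_force: 58.4
```

>>> step_arm(targets=[[[0,0,0],[0,0,-0.004],0.005],[[0,0,0],[0,0,-0.008],0.005],[[0,0,0],[0,0,-0.012],0.005],[[0,0,0],[0,0,-0.016],0.005],[[0,0,0],[0,0,-0.02],0.005]])

```text
clock: 37.85
tool_pos: [0.5607, 0.2788, 0.2258]
eef_rot: [-0.0, 0.736, 0.677, -0.0]
force: [0.1, 0.1, -4.8]
grip_width: 0.0142
finger_force: 58.4
```

>>> step_arm(targets=[[[0,0,0],[0,0,-0.005],0.005],[[0,0,0],[0,0,-0.01],0.005],[[0,0,0],[0,0,-0.015],0.005],[[0,0,0],[0,0,-0.018],0.005],[[0,0,0],[0,0,-0.019],0.005]])

```text
clock: 38.27
tool_pos: [0.5611, 0.279, 0.2453]
eef_rot: [0.0, 0.736, 0.677, 0.0]
force: [0.1, 0.0, -4.8]
grip_width: 0.0142
finger_force: 58.5
```

```bash
python3 - <<'E'
from h import *
wl("w14")
go(.4426,.289,.2446,1.488)
E
```

```text
green 1291 364.2 269.4; yellow 2067 364.2 155.1; red 3748 188.9 164.7; blue 9325 454.7 218.3; 
shift [ 1.000e-04 -1.188e-01  5.000e-04] turn [ 0.0006 -0.0005 -0.0002] | at [0.561  0.279  0.2451] phi 1.4878 F [ 0.56  0.46 -5.26] w 0.0142 t 38.3 q [0.46 0.41 0.28 1.44 0.   2.12]
```

>>> step_arm(targets=[[[0,0,0],[0,-0.005,0],0.005],[[0,0,0],[0,-0.014,0],0.005],[[0,0,0],[0,-0.025,0],0.005],[[0,0,0],[0,-0.037,0],0.005],[[0,0,0],[0,-0.05,0],0.005]])

```text
clock: 38.73
tool_pos: [0.5096, 0.2829, 0.2441]
eef_rot: [-0.0, 0.736, 0.677, -0.0]
force: [0.2, 0.1, -5.1]
grip_width: 0.014
finger_force: 58.6
```

>>> step_arm(targets=[[[0,0,0],[0,-0.015,0],0.005],[[0,0,0],[0,-0.032,0],0.005],[[0,0,0],[0,-0.048,0],0.005],[[0,0,0],[0,-0.061,0],0.005],[[0,0,0],[0,-0.069,0],0.005]])

```text
clock: 39.15
tool_pos: [0.4402, 0.2887, 0.2446]
eef_rot: [-0.0, 0.736, 0.677, -0.0]
force: [0.3, -0.0, -5.6]
grip_width: 0.0138
finger_force: 58.6
```

>>> step_arm(targets=[[[0,0,0],[-0.006,0,0],0.005],[[0,0,0],[-0.018,0.001,0],0.005],[[0,0,0],[-0.036,0.002,0],0.005],[[0,0,0],[-0.058,0.004,0],0.005],[[0,0,0],[-0.082,0.006,0],0.005]])

```text
clock: 39.57
tool_pos: [0.4419, 0.2052, 0.2443]
eef_rot: [0.0, 0.736, 0.677, 0.0]
force: [-0.4, -0.3, -5.3]
grip_width: 0.0142
finger_force: 58.7
```

>>> step_arm(targets=[[[0,0,0],[-0.027,0.002,0],0.005],[[0,0,0],[-0.055,0.004,0],0.005],[[0,0,0],[-0.083,0.006,0],0.005],[[0,0,0],[-0.111,0.008,0],0.005],[[0,0,0],[-0.139,0.01,0],0.005]])

```text
clock: 39.98
tool_pos: [0.4399, 0.0648, 0.2445]
eef_rot: [0.0, 0.736, 0.677, 0.0]
force: [0.7, -0.4, -5.0]
grip_width: 0.0141
finger_force: 58.7
```

>>> step_arm(targets=[[[0,0,0],[-0.028,0.002,0],0.005],[[0,0,0],[-0.056,0.004,0],0.005],[[0,0,0],[-0.084,0.006,0],0.005],[[0,0,0],[-0.112,0.008,0],0.005],[[0,0,0],[-0.14,0.01,0],0.005]])

```text
clock: 40.4
tool_pos: [0.4379, -0.0756, 0.2446]
eef_rot: [0.0, 0.736, 0.677, -0.0]
force: [1.8, 0.5, -4.7]
grip_width: 0.0141
finger_force: 58.7
```

>>> step_arm(targets=[[[0,0,-0.008],[-0.028,0.002,0],0.005],[[0,0,-0.016],[-0.054,0.004,0],0.005],[[0,0,-0.016],[-0.078,0.006,0],0.005],[[0,0,-0.016],[-0.098,0.007,0],0.005],[[0,0,-0.016],[-0.112,0.008,0],0.005]])

```text
clock: 40.82
tool_pos: [0.4363, -0.1885, 0.2444]
eef_rot: [0.0, 0.731, 0.682, -0.0]
force: [1.1, -0.3, -4.9]
grip_width: 0.0141
finger_force: 58.7
```

```bash
python3 - <<'E'
from h import *
wl("w15")
go(.4365,-.279,.2446,1.504)
E
```

```text
green 1262 362.0 270.4; yellow 3260 363.3 162.7; red 3635 182.5 165.6; 
shift [-0.0888  0.0062 -0.0001] turn [ 0.0001  0.0021 -0.0031] | at [ 0.4365 -0.1899  0.2443] phi 1.5009 F [-0.2  -2.97 -5.08] w 0.014 t 40.9 q [-0.41  0.15 -0.09  1.33 -0.    1.23]
```

>>> step_arm(targets=[[[0,0,0],[-0.02,0.001,0],0.005],[[0,0,0],[-0.045,0.003,0],0.005],[[0,0,0],[-0.067,0.005,0],0.005],[[0,0,0],[-0.082,0.006,0],0.005],[[0,0,0],[-0.089,0.006,0],0.005]])

```text
clock: 41.28
tool_pos: [0.4365, -0.2774, 0.2442]
eef_rot: [0.0, 0.731, 0.682, -0.0]
force: [-0.4, -0.1, -4.9]
grip_width: 0.0139
finger_force: 58.7
```

>>> step_arm(targets=[[[0,0,0],[0,0.005,0],0.005],[[0,0,0],[0,0.013,0],0.005],[[0,0,0],[0,0.023,0],0.005],[[0,0,0],[0,0.033,0],0.005],[[0,0,0],[0,0.043,0],0.005]])

```text
clock: 41.7
tool_pos: [0.4814, -0.2768, 0.2445]
eef_rot: [0.0, 0.73, 0.683, 0.0]
force: [0.3, 0.2, -4.8]
grip_width: 0.0142
finger_force: 58.7
```

```bash
python3 - <<'E'
from h import *
wl("w16")
go(.5463,-.2865,.2446,1.504)
E
```

```text
green 1358 361.7 269.0; yellow 2823 362.7 156.4; red 3658 182.6 164.3; 
shift [-0.0053  0.0637 -0.0003] turn [ 0.0015 -0.0001  0.0015] | at [ 0.4831 -0.277   0.2442] phi 1.5055 F [ 2.45 -0.05 -5.29] w 0.014 t 41.8 q [-0.52  0.29  0.09  1.37  0.    1.12]
```

>>> step_arm(targets=[[[0,0,0],[-0.002,0.01,0],0.005],[[0,0,0],[-0.004,0.022,0],0.005],[[0,0,0],[-0.005,0.036,0],0.005],[[0,0,0],[-0.005,0.048,0],0.005],[[0,0,0],[-0.005,0.056,0],0.005]])

```text
clock: 42.17
tool_pos: [0.5369, -0.2861, 0.2441]
eef_rot: [-0.0, 0.73, 0.683, 0.0]
force: [-0.4, 0.1, -5.1]
grip_width: 0.0143
finger_force: 58.8
```

>>> step_arm(targets=[[[0,0,0],[0,0.004,0],0.005],[[0,0,0],[0,0.007,0],0.005],[[0,0,0],[0,0.007,0],0.005],[[0,0,0],[0,0.007,0],0.005]])

```text
clock: 42.5
tool_pos: [0.542, -0.2866, 0.2444]
eef_rot: [-0.0, 0.73, 0.683, -0.0]
force: [-0.1, 0.1, -4.2]
grip_width: 0.0136
finger_force: 58.8
```

```bash
python3 - <<'E'
from h import *
go(.5463,-.2865,.2446,1.504)
im,P=snap("top","t10")
def prof(u0,u1,v0,v1):
    q=box(P,im,u0,u1,v0,v1,.225,.275);b=np.round(q[:,0]/.008).astype(int)
    print([(round(k*.008,3),round(np.median(q[b==k,1]),3),round(np.max(q[b==k,2])*1000)) for k in sorted(set(b))])
prof(520,556,240,335);prof(592,630,230,335)
E
```

```text
shift [ 0.0004  0.0042 -0.0002] turn [-0.0005 -0.0002 -0.0002] | at [ 0.542  -0.2866  0.2444] phi 1.5038 F [-0.06  0.11 -4.24] w 0.0136 t 42.5 q [-0.49  0.39  0.24  1.42  0.    1.15]
[(np.float64(0.52), np.float64(-0.243), 244), (np.float64(0.528), np.float64(-0.242), 243), (np.float64(0.536), np.float64(-0.243), 233), (np.float64(0.544), np.float64(-0.23), 271), (np.float64(0.552), np.float64(-0.231), 268), (np.float64(0.56), np.float64(-0.245), 240), (np.float64(0.568), np.float64(-0.246), 238), (np.float64(0.576), np.float64(-0.246), 244), (np.float64(0.584), np.float64(-0.247), 242), (np.float64(0.592), np.float64(-0.247), 245), (np.float64(0.6), np.float64(-0.249), 243), (np.float64(0.608), np.float64(-0.248), 242), (np.float64(0.616), np.float64(-0.25), 243), (np.float64(0.624), np.float64(-0.25), 242), (np.float64(0.632), np.float64(-0.25), 244), (np.float64(0.64), np.float64(-0.252), 243), (np.float64(0.648), np.float64(-0.252), 242), (np.float64(0.656), np.float64(-0.253), 243), (np.float64(0.664), np.float64(-0.254), 241)]
[(np.float64(0.52), np.float64(-0.334), 244), (np.float64(0.632), np.float64(-0.34), 243), (np.float64(0.64), np.float64(-0.344), 242), (np.float64(0.648), np.float64(-0.343), 242), (np.float64(0.656), np.float64(-0.343), 242), (np.float64(0.664), np.float64(-0.344), 242), (np.float64(0.672), np.float64(-0.344), 243), (np.float64(0.68), np.float64(-0.344), 243)]
```

>>> step_arm(targets=[[[0,0,0],[0,0.003,0.004],0.005],[[0,0,0],[0,0.003,0.009],0.005],[[0,0,0],[0,0.003,0.014],0.005],[[0,0,0],[0,0.003,0.019],0.005],[[0,0,0],[0,0.003,0.023],0.005]])

```text
clock: 42.97
tool_pos: [0.545, -0.2868, 0.2206]
eef_rot: [-0.0, 0.73, 0.683, -0.0]
force: [-0.5, 0.0, -5.5]
grip_width: 0.0142
finger_force: 58.8
```

>>> step_arm(targets=[[[0,0,0],[0,0,0.002],0.005],[[0,0,0],[0,0,0.004],0.005],[[0,0,0],[0,0,0.006],0.005],[[0,0,0],[0,0,0.006],0.005],[[0,0,0],[0,0,0.006],0.005]])

```text
clock: 43.38
tool_pos: [0.5454, -0.2869, 0.2155]
eef_rot: [-0.0, 0.73, 0.683, 0.0]
force: [1.4, -0.6, -4.9]
grip_width: 0.0139
finger_force: 58.8
```

```bash
python3 - <<'E'
from h import *
go(.5463,-.2865,.2146,1.504)
E
```

```text
shift [0.0005 0.0009 0.0009] turn [-0.     -0.0001 -0.0002] | at [ 0.5454 -0.2869  0.2155] phi 1.5038 F [ 1.41 -0.63 -4.86] w 0.0139 t 43.4 q [-0.48  0.4   0.19  1.35  0.    1.15]
```

>>> step_arm(targets=[[[0,0,0],[0,0,0.001],0.005],[[0,0,0],[0,0,0.002],0.005],[[0,0,0],[0,0,0.002],0.005],[[0,0,0],[0,0,0.002],0.005]])

```text
clock: 43.72
tool_pos: [0.5455, -0.287, 0.2139]
eef_rot: [0.0, 0.73, 0.683, 0.0]
force: [-0.6, -0.1, -1.0]
grip_width: 0.0135
finger_force: 59.3
```

>>> step_arm(targets=[[[0,0,0],[0,0,0.0005],0.005],[[0,0,0],[0,0,0.001],0.005],[[0,0,0],[0,0,0.001],0.005]])

```text
clock: 43.97
tool_pos: [0.5456, -0.287, 0.2137]
eef_rot: [0.001, 0.73, 0.683, 0.0]
force: [-2.4, 0.4, 5.7]
grip_width: 0.0141
finger_force: 60.1
```

>>> step_arm(targets=[[[0,0,0],[0,0,-0.001],0.01],[[0,0,0],[0,0,-0.001],0.018],[[0,0,0],[0,0,-0.001],0.03],[[0,0,0],[0,0,-0.001],0.05],[[0,0,0],[0,0,-0.001],0.05]])

```text
clock: 44.38
tool_pos: [0.5454, -0.2869, 0.2134]
eef_rot: [-0.0, 0.73, 0.683, 0.0]
force: [0.3, -0.4, -0.4]
grip_width: 0.0496
finger_force: 0.0
```

>>> step_arm(targets=[[[0,0,0],[0,0,0],0.05],[[0,0,0],[0,0,-0.01],0.05],[[0,0,0],[0,0,-0.03],0.05],[[0,0,0],[0,0,-0.06],0.05],[[0,0,0],[0,0,-0.09],0.05]])

```text
clock: 44.8
tool_pos: [0.5448, -0.2866, 0.3048]
eef_rot: [-0.001, 0.73, 0.683, -0.0]
force: [1.2, -0.1, 1.1]
grip_width: 0.0498
finger_force: 0.0
```

```bash
python3 - <<'E'
from h import *
for i in range(3): wl(f"w17{i}")
go(.40,-.20,.30,1.504)
im,P=snap("top","t11")
q=box(P,im,500,640,230,340,.225,.275);print(np.round(q[:,2].max(),3))
E
```

```text
green 1136 339.3 230.8; yellow 1181 341.5 142.5; red 1787 215.1 149.3; 
green 1197 336.2 228.5; yellow 1130 337.9 140.6; red 1714 213.8 147.4; 
green 1202 336.7 229.0; yellow 1150 337.6 140.4; red 1741 212.6 147.4; 
shift [ 0.0774 -0.1519  0.0059] turn [ 0.0047  0.002  -0.0002] | at [ 0.5463 -0.2874  0.3068] phi 1.5038 F [ 0.37 -0.6   0.05] w 0.0504 t 45.0 q [-0.48  0.39  0.4   1.57  0.    1.15]
0.245
```

>>> step_arm(targets=[[[0,0,0],[0.01,-0.03,0],0.05],[[0,0,0],[0.025,-0.065,0],0.05],[[0,0,0],[0.045,-0.1,0],0.05],[[0,0,0],[0.065,-0.13,0],0.05],[[0,0,0],[0.077,-0.152,0],0.05]])

```text
clock: 45.42
tool_pos: [0.3957, -0.198, 0.3027]
eef_rot: [-0.001, 0.73, 0.683, -0.0]
force: [0.0, -0.2, 0.7]
grip_width: 0.0502
finger_force: 0.0
```

>>> step_arm(targets=[[[0,0,0],[0.035,-0.002,0],0.05],[[0,0,0],[0.075,-0.005,0.005],0.05],[[0,0,0],[0.115,-0.008,0.01],0.05],[[0,0,0],[0.155,-0.01,0.015],0.05],[[0,0,0],[0.195,-0.013,0.02],0.05]])

```text
clock: 45.83
tool_pos: [0.3979, -0.0029, 0.2827]
eef_rot: [-0.0, 0.731, 0.683, -0.0]
force: [1.0, 0.7, -0.2]
grip_width: 0.0497
finger_force: 0.0
```

>>> step_arm(targets=[[[0,0,0],[0.04,-0.002,0],0.05],[[0,0,0],[0.08,-0.005,0.005],0.05],[[0,0,0],[0.12,-0.008,0.01],0.05],[[0,0,0],[0.16,-0.01,0.015],0.05],[[0,0,0],[0.2,-0.013,0.02],0.05]])

```text
clock: 46.25
tool_pos: [0.3983, 0.1978, 0.2627]
eef_rot: [-0.0, 0.73, 0.683, -0.0]
force: [1.3, -0.5, 0.1]
grip_width: 0.0503
finger_force: 0.0
```

>>> step_arm(targets=[[[0,0,0],[0.04,-0.002,0],0.05],[[0,0,0],[0.08,-0.005,0.005],0.05],[[0,0,0],[0.12,-0.008,0.01],0.05],[[0,0,0],[0.16,-0.01,0.02],0.05],[[0,0,0],[0.2,-0.013,0.03],0.05]])

```text
clock: 46.67
tool_pos: [0.399, 0.3982, 0.2325]
eef_rot: [0.0, 0.73, 0.683, -0.0]
force: [1.0, 0.5, 0.3]
grip_width: 0.05
finger_force: 0.0
```

>>> step_arm(targets=[[[0,0,-0.12],[0,0,0],0.05],[[0,0,-0.24],[0,0,0],0.05],[[0,0,-0.36],[0,0,0],0.05],[[0,0,-0.48],[0,0,0],0.05],[[0,0,-0.508],[0,0,0],0.05]])

```text
clock: 47.08
tool_pos: [0.3992, 0.3961, 0.2324]
eef_rot: [-0.0, 0.532, 0.847, -0.001]
force: [0.2, -0.5, 0.0]
grip_width: 0.0496
finger_force: 0.0
```

```bash
python3 - <<'E'
from h import *
go(.5447,.4455,.14,2.012)
im,P=snap("top","t12")
def r(n,*a):
    q=box(P,im,*a);print(n,len(q),q.mean(0).round(4),cv2.minAreaRect(q[:,:2].astype(np.float32)))
r("bar",160,220,300,360,.075,.1);r("lidtop",500,640,230,430,.12,.2)
E
```

```text
shift [-0.0185  0.1528  0.0921] turn [-0.0022  0.0006  0.0073] | at [0.3992 0.3961 0.2324] phi 2.0193 F [ 0.2  -0.47  0.01] w 0.0496 t 47.1 q [0.78 0.3  0.08 1.35 0.   1.9 ]
bar 91 [0.5432 0.4458 0.0854] ((0.5438657999038696, 0.44693267345428467), (0.013746211305260658, 0.044928085058927536), 24.060932159423828)
lidtop 2430 [ 0.5399 -0.2829  0.1425] ((0.5769227743148804, -0.2916282117366791), (0.16537655889987946, 0.275387167930603), 87.64122009277344)
```

>>> step_arm(targets=[[[0,0,0],[-0.004,0.038,0],0.05],[[0,0,0],[-0.008,0.076,0],0.05],[[0,0,0.012],[-0.012,0.112,0.02],0.05],[[0,0,0.012],[-0.016,0.14,0.05],0.05],[[0,0,0.012],[-0.0185,0.153,0.08],0.05]])

```text
clock: 47.55
tool_pos: [0.5492, 0.4457, 0.1515]
eef_rot: [0.0, 0.541, 0.841, 0.001]
force: [-0.5, -0.4, 0.6]
grip_width: 0.0504
finger_force: 0.0
```

>>> step_arm(targets=[[[0,0,0],[0,0,0.01],0.05],[[0,0,0],[0,0,0.025],0.05],[[0,0,0],[0,0,0.04],0.05],[[0,0,0],[0,0,0.052],0.05],[[0,0,0],[0,0,0.058],0.05]])

```text
clock: 47.97
tool_pos: [0.5444, 0.4441, 0.094]
eef_rot: [-0.001, 0.541, 0.841, -0.001]
force: [0.1, -0.3, 0.5]
grip_width: 0.0498
finger_force: 0.0
```

>>> step_arm(targets=[[[0,0,0],[0,0,0],0.05],[[0,0,0],[0,0,0],0.05]])

```text
clock: 48.13
tool_pos: [0.5455, 0.4449, 0.0961]
eef_rot: [-0.0, 0.54, 0.841, -0.0]
force: [0.6, -0.7, 0.7]
grip_width: 0.05
finger_force: 0.0
```

```bash
python3 - <<'E'
from h import *
go(.5447,.4455,.0635,2.007)
im,_=snap("wrist","w18");h=cv2.cvtColor(im,cv2.COLOR_RGB2HSV);m=((h[...,0]>5)&(h[...,0]<20)&(h[...,1]>180)&(h[...,2]>60));m[:,:200]=0;m[:,360:]=0
v,u=np.where(m);print(len(u),u.mean(),v.mean(),cv2.minAreaRect(np.c_[u,v].astype(np.float32)))
E
```

```text
shift [ 0.0009 -0.0005  0.0326] turn [-0.0003 -0.0001 -0.0074] | at [0.5455 0.4449 0.0961] phi 1.9996 F [ 0.62 -0.66  0.69] w 0.05 t 48.1 q [0.68 0.61 0.23 1.19 0.   1.83]
2215 281.41715575620765 238.56975169300225 ((281.5, 237.0), (92.0, 27.0), 90.0)
```

Aligned: the bar is centred and parallel to the pads. I'll pinch, push in and turn it back.

>>> step_arm(targets=[[[0,0,0],[0,0,0.01],0.05],[[0,0,0],[0,0,0.02],0.05],[[0,0,0],[0,0,0.028],0.05],[[0,0,0],[0,0,0.0325],0.05],[[0,0,0],[0,0,0.0325],0.05]])

```text
clock: 48.6
tool_pos: [0.5453, 0.4444, 0.0612]
eef_rot: [-0.0, 0.54, 0.841, -0.001]
force: [0.3, -0.7, 0.4]
grip_width: 0.0504
finger_force: 0.0
```

>>> step_arm(targets=[[[0,0,0],[0,0,0],0.03],[[0,0,0],[0,0,0],0.015],[[0,0,0],[0,0,0],0.004],[[0,0,0],[0,0,0],0.004],[[0,0,0],[0,0,0],0.004]])

```text
clock: 49.02
tool_pos: [0.5443, 0.4442, 0.0636]
eef_rot: [-0.001, 0.54, 0.842, -0.001]
force: [-8.9, -4.4, 7.2]
grip_width: 0.0128
finger_force: 62.0
```

>>> step_arm(targets=[[[0,0,0],[0,0,0],0.004],[[0,0,0],[0,0,0.004],0.004],[[0,0,0],[0,0,0.008],0.004],[[0,0,0],[0,0,0.0105],0.004],[[0,0,0],[0,0,0.0105],0.004]])

```text
clock: 49.43
tool_pos: [0.5444, 0.4442, 0.0548]
eef_rot: [-0.001, 0.54, 0.842, -0.001]
force: [-11.9, -6.1, 17.4]
grip_width: 0.0128
finger_force: 63.5
```

```bash
python3 - <<'E'
from h import *
go(.5447,.4455,.0545,3.059)
E
```

```text
shift [0.001  0.0008 0.0003] turn [-0.0014 -0.0014 -1.0588] | at [0.5444 0.4442 0.0548] phi 2.0002 F [-11.9   -6.06  17.4 ] w 0.0128 t 49.4 q [0.68 0.63 0.16 1.1  0.   1.83]
```

>>> step_arm(targets=[[[0,0,-0.1],[0,-0.0015,0],0.004],[[0,0,-0.21],[0,-0.0015,0],0.004],[[0,0,-0.32],[0,-0.0015,0],0.004],[[0,0,-0.43],[0,-0.0015,0],0.004],[[0,0,-0.53],[0,-0.0015,0],0.004]])

```text
clock: 49.85
tool_pos: [0.5447, 0.4448, 0.0548]
eef_rot: [0.0, 0.298, 0.954, 0.001]
force: [-4.6, -0.2, 11.5]
grip_width: 0.0128
finger_force: 62.6
```

>>> step_arm(targets=[[[0,0,-0.11],[0,0,0],0.004],[[0,0,-0.22],[0,0,0],0.004],[[0,0,-0.33],[0,0,0],0.004],[[0,0,-0.43],[0,0,0],0.004],[[0,0,-0.53],[0,0,0],0.004]])

```text
clock: 50.27
tool_pos: [0.5449, 0.4457, 0.0549]
eef_rot: [0.001, 0.038, 0.999, 0.002]
force: [-4.4, 1.2, 11.1]
grip_width: 0.0129
finger_force: 62.6
```

>>> step_arm(targets=[[[0,0,0],[0,0,0],0.004],[[0,0,0],[0,0,0],0.004]])

```text
clock: 50.43
tool_pos: [0.5448, 0.4456, 0.0549]
eef_rot: [0.001, 0.04, 0.999, 0.002]
force: [-3.8, 1.2, 10.7]
grip_width: 0.0126
finger_force: 62.5
```

```bash
python3 - <<'E'
from h import *
go(.5447,.4455,.0545,3.059)
E
```

```text
shift [ 0.0001 -0.0002  0.0004] turn [0.0034 0.0011 0.0017] | at [0.5448 0.4456 0.0549] phi 3.0607 F [-3.75  1.19 10.7 ] w 0.0126 t 50.4 q [0.68 0.63 0.16 1.1  0.   0.77]
```

>>> step_arm(targets=[[[0,0,0],[0,0,-0.004],0.004],[[0,0,0],[0,0,-0.008],0.004],[[0,0,0],[0,0,-0.0105],0.004],[[0,0,0],[0,0,-0.0105],0.02],[[0,0,0],[0,0,-0.0105],0.045]])

```text
clock: 50.85
tool_pos: [0.5449, 0.4443, 0.0632]
eef_rot: [0.0, 0.041, 0.999, -0.0]
force: [-0.3, -0.9, 0.2]
grip_width: 0.031
finger_force: 0.0
```

>>> step_arm(targets=[[[0,0,0],[0,0,0],0.05],[[0,0,0],[0,0,-0.015],0.05],[[0,0,0],[0,0,-0.04],0.05],[[0,0,0],[0,0,-0.07],0.05],[[0,0,0],[0.02,0,-0.1],0.05]])

```text
clock: 51.27
tool_pos: [0.5268, 0.4451, 0.1631]
eef_rot: [0.0, 0.042, 0.999, -0.0]
force: [-0.8, 0.1, -0.3]
grip_width: 0.05
finger_force: 0.0
```

>>> step_arm(targets=[[[0,0,0],[0.035,0,0],0.05],[[0,0,0],[0.07,0,-0.01],0.05],[[0,0,0],[0.1,0,-0.02],0.05],[[0,0,0],[0.12,0,-0.02],0.05],[[0,0,0],[0.12,0,-0.02],0.05]])

```text
clock: 51.68
tool_pos: [0.4019, 0.4561, 0.1843]
eef_rot: [-0.0, 0.04, 0.999, 0.0]
force: [0.7, 1.8, 0.7]
grip_width: 0.0498
finger_force: 0.0
```

```bash
python3 - <<'E'
from h import *
go(.5447,.4455,.2,3.059)
im,P=snap("top","t13")
def r(n,*a):
    q=box(P,im,*a);print(n,len(q),q.mean(0).round(4),cv2.minAreaRect(q[:,:2].astype(np.float32)))
r("bar",160,220,300,360,.075,.1);r("prongR",265,290,240,330,.225,.26);r("flange",160,220,300,360,.044,.065)
r("handle",515,640,250,345,.226,.25)
h=cv2.cvtColor(im,cv2.COLOR_RGB2HSV).astype(int);H,S=h[...,0],h[...,1]
reg=(P[...,2]>.1)&(P[...,2]<.225)&(P[...,1]<-.15)&(P[...,1]>-.45)&(S>120)
for c,m in dict(green=(H>45)&(H<85),yellow=(H>22)&(H<34),red=(H<6)|(H>173)).items():
    q=P[m&reg];print(c,len(q),q.mean(0).round(3) if len(q) else"",q.std(0).round(3) if len(q) else "")
E
```

```text
shift [-0.1432  0.0008 -0.0157] turn [ 0.0009 -0.0002  0.0033] | at [0.4019 0.4561 0.1843] phi 3.0623 F [0.75 1.8  0.67] w 0.0498 t 51.7 q [0.85 0.4  0.1  1.27 0.   0.93]
bar 97 [0.5434 0.4456 0.085 ] ((0.5436263084411621, 0.4468688666820526), (0.01573367975652218, 0.04417583346366882), 87.05131530761719)
prongR 193 [0.6052 0.2251 0.2368] ((0.6036084890365601, 0.2218577116727829), (0.1505773514509201, 0.03636264055967331), 4.553545951843262)
flange 177 [0.5437 0.4417 0.0556] ((0.5447088479995728, 0.44934505224227905), (0.07894928008317947, 0.07365565747022629), 74.27114868164062)
handle 600 [ 0.5698 -0.2922  0.2368] ((0.5835463404655457, -0.29326188564300537), (0.14691227674484253, 0.13286949694156647), 86.1126480102539)
green 4 [ 0.606 -0.325  0.156] [0.011 0.012 0.002]
yellow 187 [ 0.597 -0.246  0.156] [0.012 0.01  0.005]
red 206 [ 0.483 -0.243  0.168] [0.01  0.011 0.002]
```

```bash
python3 - <<'E'
from station import ticket
print(ticket.close_job())
E
```

```text
the job is handed in; nothing more can be done
None
```

The job is handed in, with no verdict shown: the three jars present (blue was absent) were weighed in the carrier, which now hangs on the stand, and the dial is back at the white dot and up. I viewed 17 pictures, over the limit of 14.

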